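Close and start the nut mill

ROBOT

A 7-joint arm with a two-finger parallel gripper is mounted at the origin on the work surface. World frame = base frame: x ahead of the robot, y to its left, z up, the work surface at z = 0. Lengths are in mm, angles in rad, forces in N, time in s.
With the tool pointing down it reaches from about 425 to 825 mm from the base axis. Payload 3.6 kg.
Tool frame: the origin (TCP) lies at the very end of the fingers, on their centre line; the grasp point (between the pads) lies 19 mm behind it; z points along the fingers, y is the direction in which the jaws open and shut (so a half turn about z gives the same grasp; the last joint's range is limited). The gripper opens to 85 mm and grips with 20 to 120 N. Pads are 22 mm wide; open, the fingers measure 114 mm over their backs; the gripper's body (76 mm by 85 mm) begins 54 mm behind the grasp point. The pads swing forward as they close: fully open they stand 13 mm farther back than shut.
Start: joints at [-1.254, 0.615, -0.013, 1.423, 0.008, 1.103, -0.04], TCP at [218.446, 612.161, 195.897] pointing down, gripper open.
Joint ranges: [-3.12, 3.12], [-0.3, 2.06], [-1.34, 1.32], [0.26, 2.42], [-1.36, 4.5], [0.01, 1.98], [-2.84, 2.84]. Speed limits (rad/s): [2.79, 2.79, 3.14, 3.14, 3.14, 3.14, 3.14].

INTERFACE

Orientations are given as a unit quaternion [w, x, y, z].
In Python, from workcell import * gives the robot as it stands. The module is installed in compiled form; this text tells all that it offers.
- The arm moves only by the shell command python3 -m crank 'ROWS'. ROWS is JSON, a list that holds one entry, the list of rows, each a list of 7 numbers: the shift along the tool's x, y, z in units of 30 mm (1.0 is 30 mm), then the turn, a rotation vector about the tool's x, y, z in units of 6 degrees (1.0 is 6 degrees), then the opening, from -1 (shut) to 1 (fully open). A call has exactly 8 rows; each row shifts and turns the commanded pose from where the row before left it, along the tool's axes as they then stand; what a row does not reach is not made up. A row lasts 1/12 s, in which the tool goes at most 41.7 mm and 7.16 degrees, less where a joint would pass 70% of its speed; a pose out of reach is approached as far as the arm can. A call is refused whole if a number of a shift passes 1 or a number of a turn 1, either way. A call with a gripper value outside its range is refused whole. The fingers move at their own pace and stop on an object; the grip force is fixed at half the most. Time passes only in rows, so rows that do not move let the fingers close, or fill a call up. It gives the time, the measured TCP pose, the force and the opening at its end, in the units of the state.
- read_state(): the state, without advancing time (a new reading comes with each control period).
- read_camera(name): name is "scene" or "side" or "wrist"; returns the picture (420x560x3 uint8, red, green, blue); there is no depth.
- calibration(name): a dict with "K" (3x3 intrinsics, pixels), "k1" (the pictures are not rectified: a ray, as slopes to the right and down, at radius r is drawn at 1 + k1 r^2 times it, then the intrinsics apply), "pose" (4x4, takes a point from camera to world coordinates); the wrist camera has in their place "hand_eye" (4x4, takes a point from camera to tool coordinates, whose origin is the TCP and whose axes are the flange's). Camera axes: x right, y up, looking along -z (the intrinsics and any distortion apply to the point x, -y, -z); pixel columns grow to the right and rows downward; lengths in mm; the calibration is good to about 2 mm. A picture is of the moment at which its call begins: read the wrist's pose just before it. calibration takes no time and is no camera call.
- finish_job(): hands the job in, once; it reports no verdict.
The state is a dict: "t": time; "joint_positions": joint angles; "dq": joint speeds; "effort": joint torques, N m; "tcp_pos": TCP position; "tool_rot": TCP orientation; "wrist_force": force on the tool from outside, world axes, zero at the start; "torque": the same for the moment, N m; "grip_width": finger opening in mm.
Only numpy, scipy, OpenCV 4.12 (cv2) and the standard library are available. Lean on these libraries where they do the work, as an engineer would, in place of code of your own. Each camera call takes 0.05 s, during which the arm holds its last target. There are 200 camera calls.

TASK

Get the bench nut mill ready for topping doughnuts: take the wooden pusher out of its bowl and stand it upright on the small square tray, then set the cross-bar cover down on the bowl, without dropping it, with its bar in line with the mill's front-to-back axis. Next turn the lock collar clockwise by its upright handle until the handle stands at the locked mark, so that the claws sit over the bar ends, and last throw the switch lever over to start the mill. Leave the other loose things on the bench where they are.

Things in the scene. Friction and masses are not known exactly. Their poses are not given: they have to be found in the camera images.
- mill: White mill fixed to the bench, base 210 x 210 x 50 mm, round steel bowl on it. Origin on the bench under the bowl's axis, z up. Side +x (away from the robot at yaw 0): chute and drip pan; +y: switch box; -y: dark tongue of the locked mark; -x: plain. Around the bowl lies the aluminium lock collar, outer radius 100, heights 85 to 99 mm.
- mill_mouth (a point): Centre of the bowl's mouth, on its axis at rim height, 115 mm above the bench; axes as the mill. Bowl: inner radius 54, outer radius 58 mm, floor 55 mm above the bench.
- mill_mark (a point): Top of the locked mark: a dark steel block 16 x 16 mm at the end of a tongue on the mill's -y side, 157 mm from the bowl axis, top 80 mm above the bench.
- collar (a joint): Collar angle, rad, clockwise from above: 0 to 0.35 at the start, 1.10 with the handle exactly at the locked mark, hard stop 1.45 (too far). Stays where left. Its two claws, 90 degrees either side of the handle, reach in to radius 70 at heights 144 to 153 mm; unlocked they stand 43 to 63 degrees counterclockwise of the mill's x axis, locked on it.
- collar_handle (a point): Top centre of the collar's upright black handle post: diameter 22 mm, standing free from height 99 to 150 mm, 122 mm from the bowl axis. It is round, so it may turn in the grip; about 2 N turns the collar.
- switch (a joint): Angle of the switch lever in rad: 0 off (leaning to the mill's -x), 1.0 fully on (leaning to the mill's +x); it stays where it is left.
- switch_tip (a point): Centre of the black ball, diameter 26 mm, at the top of the 80 mm switch lever. Lever pivots 72 mm above the bench, at x 0, y +160 mm in the mill's frame; switch block top at 75 mm.
- cover: Loose steel cover, 0.4 kg: flange of diameter 124 (heights 10 to 18 mm) over a spigot of diameter 94 (0 to 10; 7 mm play in the bowl), dark cross bar 172 x 22 (18 to 34), and on its middle a grip rib 70 x 20 along the bar (34 to 60). Origin: centre of the spigot's underside, x along the bar, z up. Seated, the origin is 105 mm above the bench. Either end may point either way.
- pusher: Loose pale wooden pusher, 0.15 kg, 150 mm tall, standing upright in the bowl at the start: foot of diameter 54 and 16 mm high, tapering to a straight round stem of diameter 26 from height 26 to 142 mm. Origin at the centre of the foot's underside, z along the stem.
- tray: Small square aluminium tray 150 x 150 mm fixed to the bench, floor 4 mm thick, rim 18 mm high and 4 mm thick. Origin at the centre of its underside.
- pot_lid: Bystander: round steel pot lid of diameter 124 with a round black knob, 40 mm high, no bar. Not to be moved.
- nut_jar: Bystander: amber glass jar, diameter 84, 95 mm high. Not to be moved.
- shaker: Bystander: white ceramic shaker, diameter 50, 100 mm high. Not to be moved.
- cutter: Bystander: round steel dough cutter ring, diameter 84, 35 mm high. Not to be moved.

How it is judged (in metres and radians):
On the way, in this order (a step that is already met when the one before it is completed fails the run):
1. the pusher stands upright on the tray, its foot inside the rim, let go (x of pusher in the frame of tray between -0.05 and 0.05 m and y of pusher in the frame of tray between -0.05 and 0.05 m and z of pusher in the frame of tray between -0.002 and 0.01 m and angle between pusher's own z axis and vertical below 0.15 rad and linear speed of pusher below 0.03 m/s and contact force between the fingers and pusher below 0.2 N), for 0.3 s.
2. the cover lies seated on the bowl, level, its bar along the mill's x axis within 0.2 rad (about 11 degrees), let go (horizontal distance between cover and mill_mouth below 0.01 m and z of cover in the frame of mill_mouth between -0.014 and -0.006 m and angle between cover's own z axis and vertical below 0.06 rad and angle between the x axis of cover and the x axis of mill, either way round below 0.2 rad and linear speed of cover below 0.03 m/s and contact force between the fingers and cover below 0.2 N), for 0.3 s.
3. the collar's handle stands at the locked mark, within 0.08 rad (10 mm at the handle), at rest (value of joint collar between 1.02 and 1.18 rad and velocity of joint collar between -0.1 and 0.1 rad/s), for 0.3 s.
4. the switch lever is thrown over to beyond 0.8 rad (value of joint switch above 0.8 rad), for 0.2 s.
At the end, for the whole second after the job is handed in: Pusher upright on the tray (within 0.15 rad); cover seated (4 mm in height, 10 mm off the bowl axis), bar along the mill's x axis within 0.2 rad; collar at 1.10 rad within 0.08; switch beyond 0.8 rad; all at rest, robot touching nothing (all of step 1 and all of step 2 and all of step 3 and value of joint switch above 0.8 rad).
It fails at once if the pot lid, nut jar, shaker or cutter is moved by more than 20 mm (distance of any of pot_lid, nut_jar, shaker, cutter from where it was at the start of the episode above 0.02 m).
It fails at once if the cover is dropped onto the mill from more than about 10 mm (linear speed of cover above 0.45 m/s and horizontal distance between cover and mill_mouth below 0.04 m and contact force between the fingers and cover below 0.2 N).
It also fails if it takes over 72 s, if anything falls off the work surface, if the arm or the gripper's body presses on something with over 40 N, if the wrist force passes 120 N, or if a joint passes its speed limit or range.

## Working session

There is one attempt and no reset: what is moved stays moved. The work goes in short steps, Python scripts to look and compute and a shell command to move; the robot and the scene stay as the last step left them, time stands still between calls to the robot, and variables do not carry over. Pictures are saved under pics/ and viewed, about 8 in all and at most 12, crops included, and the job is handed in when it is done.

```bash
mkdir -p pics; ls; python3 - <<'E'
from workcell import *
import cv2,json
s=read_state();print({k:(v if not hasattr(v,'tolist') else v.tolist()) for k,v in s.items()})
for n in["scene","side","wrist"]:
    c=calibration(n);print(n,{k:(v.tolist() if hasattr(v,'tolist') else v) for k,v in c.items()})
    cv2.imwrite(f"pics/{n}0.png",read_camera(n)[:,:,::-1])
E
```

```text
pics
{'t': 0.0, 'joint_positions': [-1.2544963408468537, 0.6158999813730639, -0.012620491111955458, 1.4249441345846394, 0.008105069593594125, 1.1033949666550464, -0.04039617284615857], 'dq': [0.0005545508787595395, -0.0008533218078514478, -0.0005049349123345694, 0.0019911452088726515, -0.0006325128011753845, 0.0001962410963486787, 0.00040077420316250446], 'effort': [-0.0003550599285517819, -46.922364234924316, 0.2588216308504343, -17.102978825569153, 0.009933664987329394, 0.009685995464678854, -1.982794088917217e-06], 'tcp_pos': [218.17966951257227, 611.3591486405193, 194.73575721765832], 'tool_rot': [-0.0002014046301814156, 0.17052424263712399, 0.9853526260389531, -0.0012823678681700937], 'wrist_force': [0.3465116044292102, 0.046560233304393676, -0.3086855078660502], 'torque': [0.036878868446588484, 0.010848547459038202, 0.03376759664594199], 'grip_width': 85.80822563092617}
scene {'K': [[492.19652429109135, 0.0, 281.2945135615878], [0.0, 492.19652429109135, 211.4356253992109], [0.0, 0.0, 1.0]], 'k1': -0.12213260270426726, 'pose': [[0.4196407384251204, -0.7376585636823274, 0.5289248
[... 404 characters left out ...]
.2965261472242086, -0.3001660331173209, 124.25633008787518], [-0.4219024001201531, 0.6285546173333285, -0.6533892085134306, -890.3453070099616], [-0.005076238555841891, 0.7190210963812675, 0.6949697078008538, 1020.6919251714239], [0.0, 0.0, 0.0, 1.0]]}
wrist {'K': [[319.91900267919226, 0.0, 276.2607408382412], [0.0, 319.91900267919226, 215.7697908896535], [0.0, 0.0, 1.0]], 'k1': -0.07190874517721285, 'hand_eye': [[-0.00047205758289833107, 0.9482129618929297, 0.3176349414971113, 81.077102901004], [0.999998863381341, 0.0009024389444785739, -0.0012078244802490835, 0.18836953290590763], [-0.0014319209691979725, 0.3176340103046058, -0.9482123101395328, -178.12476327430542], [0.0, 0.0, 0.0, 1.0]]}
```

View pics/scene0.png

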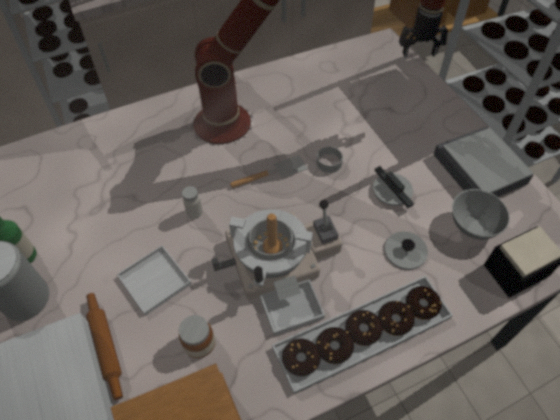

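View pics/side0.png

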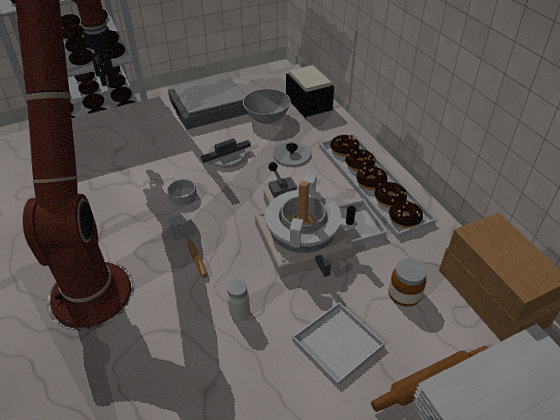

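The scene view shows the mill at (270,240), pusher top (271,216), collar handle (258,272), mark block (222,257), switch ball (323,203), tray (153,281), cover (393,188), and pot lid (406,248). The side view shows the same things, with the tray at (340,343), cover at (226,151) and handle at (350,215). I'll enlarge both to get more precise pixels.

```bash
cat > h.py <<'E'
import numpy as np, cv2
from scipy.spatial.transform import Rotation as R
from workcell import *
def cam(n,st=None):
    c=calibration(n); K=np.array(c["K"])
    if n=="wrist":
        q=st["tool_rot"];T=np.eye(4);T[:3,:3]=R.from_quat([q[1],q[2],q[3],q[0]]).as_matrix();T[:3,3]=st["tcp_pos"]
        P=T@np.array(c["hand_eye"])
    else: P=np.array(c["pose"])
    return K,c["k1"],P
def ray(C,uv):
    K,k,P=C; d=np.array([(uv[0]-K[0,2])/K[0,0],(uv[1]-K[1,2])/K[1,1]]);s=d.copy()
    for _ in range(20): s=d/(1+k*(s@s))
    v=P[:3,:3]@np.array([s[0],-s[1],-1]); return P[:3,3],v/np.linalg.norm(v)
def plane(C,uv,z):
    o,v=ray(C,uv); return o+v*(z-o[2])/v[2]
def tri(*cu):
    A=np.zeros((3,3));b=np.zeros(3)
    rs=[ray(*x) for x in cu]
    for o,v in rs:
        M=np.eye(3)-np.outer(v,v);A+=M;b+=M@o
    p=np.linalg.solve(A,b); return p,[np.linalg.norm(np.cross(p-o,v)) for o,v in rs]
def proj(C,p):
    K,k,P=C; q=P[:3,:3].T@(np.array(p,float)-P[:3,3]); s=np.array([q[0],-q[1]])/-q[2]; s=s*(1+k*(s@s))
    return K[0,0]*s[0]+K[0,2],K[1,1]*s[1]+K[1,2]
def rpt():
    s=read_state();r=np.array(s["tool_rot"]);M=R.from_quat([r[1],r[2],r[3],r[0]]).as_matrix()
    print(round(s["t"],2),np.round(s["tcp_pos"],1),"toolx",np.round(M[:,0],3),"z",np.round(M[:,2],3),"F",np.round(s["wrist_force"],1),"w",round(s["grip_width"],1),"q",np.round(s["joint_positions"],2));return s,M
E
python3 - <<'E'
import cv2,numpy as np
a=cv2.imread("pics/scene0.png");b=cv2.imread("pics/side0.png")
def cr(im,x,y,w,h,k): 
    c=np.clip(im[y:y+h,x:x+w].astype(float)*1.7,0,255).astype('uint8');return cv2.resize(c,None,fx=k,fy=k,interpolation=cv2.INTER_CUBIC)
A=cr(a,110,160,310,160,2.5)   # 775x400
cv2.imwrite("pics/c1.png",cr(a,110,155,320,165,2.5))
cv2.imwrite("pics/c2.png",cr(b,195,130,200,240,2.5))
E
```

```text
(no output)
```

View pics/c1.png

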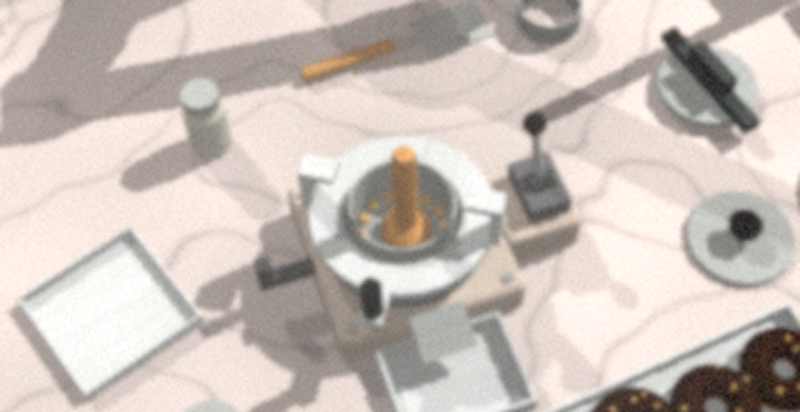

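View pics/c2.png

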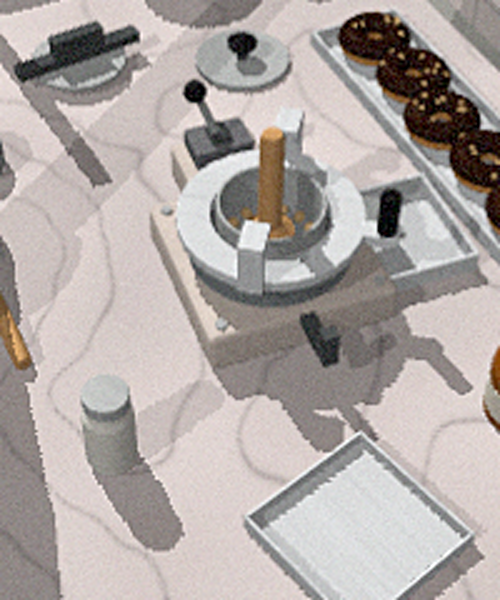

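Crop 1 (×2.5 from 110,155): pusher top (404,155), handle top (372,284), ball (535,123), tray corners (130,232), (200,318), (88,396), (20,304), cover bar ends (672,37), (750,122). Crop 2 (×2.5 from 195,130) shows the same points.

```bash
python3 - <<'E'
from h import *
S=cam("scene");D=cam("side")
a=lambda x,y:(110+x/2.5,155+y/2.5); b=lambda x,y:(195+x/2.5,130+y/2.5)
for n,u,v in [("pushtop",(404,155),(271,134)),("handle",(371,285),(391,196)),("ball",(535,123),(195,91)),("tr1",(130,232),(363,435)),("tr2",(200,318),(472,535)),("tr3",(20,304),(248,518)),("mark",(265,270),(317,322)),("bar1",(670,37),(20,72)),("bar2",(750,122),(137,34)),("ribmid",(711,66),(77,36)),("lid",(745,222),(242,42))]:
    p,e=tri((S,a(*u)),(D,b(*v)));print(n,p.round(1),np.round(e,1))
print("tray scene z18",[plane(S,a(*u),18).round(0)[:2].tolist() for u in [(130,232),(200,318),(88,396),(20,304)]])
# bowl rim at z=115
print("rim",[plane(S,a(*u),115).round(0)[:2].tolist() for u in [(343,205),(464,205),(404,258)]],[plane(D,b(*u),115).round(0)[:2].tolist() for u in [(216,203),(330,203),(272,163)]])
E
```

```text
pushtop [568.2 -57.6 200. ] [0.5 0.5]
handle [ 662.8 -137.6  146.9] [1.2 1.2]
ball [554.6 100.2 144.7] [0.6 0.6]
tr1 [ 498.4 -348.5  122.8] [16.5 16.5]
tr2 [ 575.4 -360.9   -7. ] [70.2 70.2]
tr3 [ 429.8 -421.1   55.4] [66.3 66.3]
mark [ 553.5 -210.    73.9] [9.6 9.6]
bar1 [428.6 369.5  20.9] [1.1 1.1]
bar2 [591.6 378.7  27.4] [3.8 3.8]
ribmid [509.7 372.5  50.8] [0.3 0.3]
lid [707.3 295.8  31.1] [1.5 1.5]
tray scene z18 [[417.0, -336.0], [554.0, -298.0], [592.0, -436.0], [455.0, -475.0]]
rim [[545.0, -120.0], [599.0, -5.0], [631.0, -88.0]] [[514.0, -43.0], [620.0, -94.0], [594.0, -13.0]]
```

```bash
python3 -m crank '[[[0,0,-0.7,0,0,-0.82,1],[0,0,-0.7,0,0,-0.82,1],[0,0,-0.7,0,0,-0.82,1],[0,0,-0.7,0,0,-0.82,1],[-1,-0.8,0,0,0,0,1],[-1,-0.8,0,0,0,0,1],[-1,-0.8,0,0,0,0,1],[-1,-0.8,0,0,0,0,1]]]'
python3 -m crank '[[[-1,-0.8,0,0,0,0,1],[-1,-0.8,0,0,0,0,1],[-1,-0.8,0,0,0,0,1],[-1,-0.8,0,0,0,0,1],[-1,-0.8,0,0,0,0,1],[0,0,0,0,0,0,1],[0,0,0,0,0,0,1],[0,0,0,0,0,0,1]]]'
python3 - <<'E'
from h import *
s,M=rpt()
im=read_camera("wrist");cv2.imwrite("pics/w1.png",im[:,:,::-1]);np.save("w1.npy",[s["tcp_pos"].tolist()+s["tool_rot"].tolist()] if hasattr(s["tcp_pos"],'tolist') else [list(s["tcp_pos"])+list(s["tool_rot"])])
C=cam("wrist",s)
g=im.max(axis=2);m=(g<60).astype('uint8');n,l,st,ce=cv2.connectedComponentsWithStats(m)
for i in range(1,n):
    if st[i,4]>300: print(st[i],ce[i].round(0))
E
```

```text
t: 0.82
tcp_pos: [339.5, 514.9, 279.6]
tool_rot: [-0.0, -0.001, 1.0, -0.0]
wrist_force: [1.2, 1.2, -0.3]
grip_width: 85.4
t: 1.48
tcp_pos: [488.0, 396.6, 279.4]
tool_rot: [-0.001, -0.0, 1.0, 0.0]
wrist_force: [0.7, 0.4, -0.2]
grip_width: 85.5
1.48 [488.  396.6 279.4] toolx [-1.    -0.001  0.002] z [-0.002  0.    -1.   ] F [ 0.7  0.4 -0.2] w 85.5 q [-0.68  0.52 -0.06  1.35  0.03  1.27  0.83]
[  0 241  24  21 404] [ 11. 251.]
[    0   278   560   142 36109] [275. 378.]
```

View pics/w1.png

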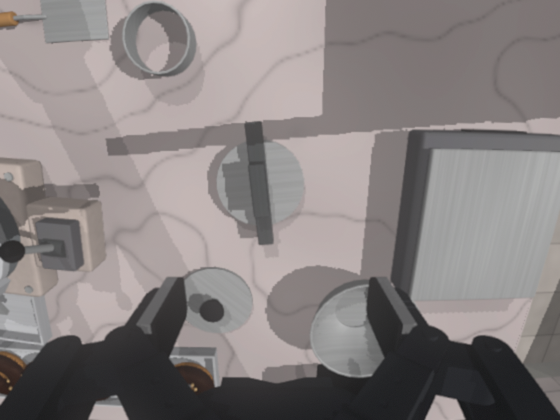

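The wrist view shows the cover bar running from (254,122) to (265,244), the pot lid at (217,300), and the switch ball at (12,250).

```bash
python3 - <<'E'
from h import *
a=np.load("w1.npy")[0];s={"tcp_pos":a[:3],"tool_rot":a[3:]};C=cam("wrist",s)
im=cv2.imread("pics/w1.png")
for (u,v) in [(220,200),(254,140),(256,175),(264,225)]: print(im[v,u])
g=im.max(axis=2)
m=(g<85).astype('uint8');m[:, :236]=0;m[:,285:]=0;m[:110]=0;m[252:]=0
m=cv2.morphologyEx(m,cv2.MORPH_OPEN,np.ones((3,3)))
n,l,st,ce=cv2.connectedComponentsWithStats(m);i=1+st[1:,4].argmax();print(st[i],ce[i])
c=max(cv2.findContours((l==i).astype('uint8'),0,2)[0],key=cv2.contourArea)
r=cv2.minAreaRect(c);print(r)
# short edges midpoints
b=cv2.boxPoints(r);e=sorted([(np.linalg.norm(b[k]-b[(k+1)%4]),(b[k]+b[(k+1)%4])/2) for k in range(4)],key=lambda t:t[0])
p=[plane(C,q[1],34) for q in e[:2]];print(np.round(p,1),np.mean(p,0).round(1));d=p[0]-p[1];print(np.linalg.norm(d),np.degrees(np.arctan2(d[1],d[0])))
# disc edges (flange) at z=18: left/right
print("flange",[plane(C,q,18).round(1)[:2] for q in [(217,183),(304,183)]])
print("ball",plane(C,(12,250),144.7), "rim")
E
```

```text
[136 137 141]
[73 73 74]
[90 89 88]
[86 85 86]
[245 122  18  24 348] [253.7183908 133.6408046]
((253.7884063720703, 133.7013702392578), (22.491941452026367, 15.890409469604492), 83.2901611328125)
[[451.1 369.6  34. ]
 [422.8 366.7  34. ]] [436.9 368.2  34. ]
28.443865105176506 5.754195137420585
flange [array([505.4, 314. ]), array([505.5, 436.2])]
ball [552.50014414  97.46043897 144.7       ] rim
```

```bash
python3 - <<'E'
from h import *
a=np.load("w1.npy")[0];s={"tcp_pos":a[:3],"tool_rot":a[3:]};C=cam("wrist",s)
im=cv2.imread("pics/w1.png")
g=im.max(axis=2)
m=(g<103).astype('uint8');m[:, :244]=0;m[:,275:]=0;m[:118]=0;m[250:]=0
m=cv2.morphologyEx(m,cv2.MORPH_OPEN,np.ones((5,5)))
n,l,st,ce=cv2.connectedComponentsWithStats(m);i=1+st[1:,4].argmax();print(st[i],ce[i])
ys=np.arange(124,242);ys=ys[(ys<150)|(ys>225)];
lo=[];
for y in ys:
    x=np.where(l[y]==i)[0]
    if len(x)>8 : lo.append((x.mean(),y,len(x)))
lo=np.array(lo);print(lo[::8])
f=np.polyfit(lo[:,1],lo[:,0],1)
p=[plane(C,(np.polyval(f,y),y),34) for y in (st[i][1],st[i][1]+st[i][3]-1)];d=p[1]-p[0]
print(np.round(p,1),np.mean(p,0).round(1),np.linalg.norm(d),np.degrees(np.arctan2(d[1],d[0])))
E
python3 -m crank '[[[-0.3,-1,0,0,0,0,1],[-0.3,-1,0,0,0,0,1],[-0.3,-1,0,0,0,0,1],[-0.3,-1,0,0,0,0,1],[-0.3,-1,0,0,0,0,1],[-0.3,-1,0,0,0,0,1],[0,-1,0,0,0,0,1],[0,-1,0,0,0,0,1]]]'
python3 -m crank '[[[0,-1,0,0,0,0,1],[0,-1,0,0,0,0,1],[0,-1,0,0,0,0,1],[0,-1,0,0,0,0,1],[0,-1,0,0,0,0,1],[0,-1,0,0,0,0,1],[0,-1,0,0,0,0,1],[0,0,0,0,0,0,1]]]'
python3 - <<'E'
from h import *
s,M=rpt()
im=read_camera("wrist");cv2.imwrite("pics/w2.png",im[:,:,::-1]);np.save("w2.npy",[list(s["tcp_pos"])+list(s["tool_rot"])])
E
```

```text
[ 245  122   27  122 2052] [258.28508772 181.03362573]
[[253.  124.   17. ]
 [253.5 132.   18. ]
 [254.5 140.   18. ]
 [255.  148.   17. ]
 [264.  232.   15. ]
 [265.  240.   13. ]]
[[422.1 366.8  34. ]
 [589.9 381.3  34. ]] [506. 374.  34.] 168.37553770045452 4.947759498278957
t: 2.2
tcp_pos: [542.1, 157.1, 279.8]
tool_rot: [-0.0, -0.002, 1.0, 0.0]
wrist_force: [-0.5, -0.5, 0.1]
grip_width: 85.4
t: 2.87
tcp_pos: [542.3, -60.5, 280.1]
tool_rot: [-0.0, 0.004, 1.0, -0.003]
wrist_force: [-0.6, -1.0, -0.6]
grip_width: 85.3
2.87 [542.3 -60.5 280.1] toolx [-1.     0.008  0.   ] z [-0.    -0.006 -1.   ] F [-0.6 -1.  -0.6] w 85.3 q [ 0.04  0.38  0.04  1.6  -0.01  1.17  1.64]
```

View pics/w2.png

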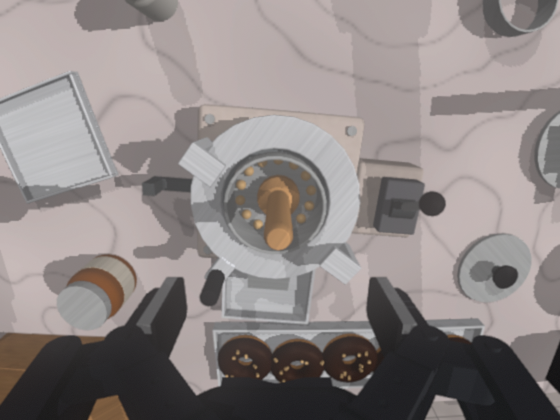

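The wrist view over the mill shows the pusher top at (278,238), foot at (276,190), handle top at about (210,293), mark block (152,186), ball (432,204), collar from x 190 to 358, and the back edge of the base from (200,106) to (363,120). The tray's upper corners are (74,74) and (113,178).

```bash
python3 - <<'E'
from h import *
a=np.load("w2.npy")[0];s={"tcp_pos":a[:3],"tool_rot":a[3:]};C=cam("wrist",s);S=cam("scene");D=cam("side")
P=lambda u,v,z:plane(C,(u,v),z).round(1)[:2]
print("collar",P(190.5,197,99),P(358,197,99),P(274,116,99),P(274,277,99))
print("rim",P(222,200,115),P(330,200,115),P(274,149,115))
e=[P(200,106,50),P(363,120,50)];d=e[1]-e[0];print("base",e,np.linalg.norm(d),"yaw",np.degrees(np.arctan2(d[1],d[0]))-90)
print("ball",P(432,204,142),"handle",P(209,291,150),"mark",P(150,183,80),"push",P(278,238,205))
aa=lambda x,y:(110+x/2.5,155+y/2.5); b=lambda x,y:(195+x/2.5,130+y/2.5)
for n,w,u,v in [("push",(278,238),(404,155),(271,134)),("ball",(432,204),(535,123),(195,91)),("handle",(209,291),(371,285),(391,196))]:
    p,er=tri((C,w),(S,aa(*u)),(D,b(*v)));print(n,p.round(1),np.round(er,1))
print("tray wrist",[P(74,74,18),P(113,178,18),P(27,202,18)], "side",[plane(D,b(*q),18).round(0)[:2] for q in [(363,435),(472,535),(248,518)]])
# pusher stem mask: colour
im=cv2.imread("pics/w2.png").astype(int);m=((im[:,:,2]-im[:,:,0])>60).astype('uint8');m[:150]=0;m[262:]=0;m[:,:240]=0;m[:,315:]=0
m=cv2.morphologyEx(m,cv2.MORPH_OPEN,np.ones((9,9)));ys,xs=np.nonzero(m);print(xs.min(),xs.max(),ys.min(),ys.max());
for y in range(180,255,8): x=np.where(m[y])[0];print(y,x.min() if len(x) else 0,x.max() if len(x) else 0)
E
```

```text
collar [ 557.9 -161.4] [559.3  34.1] [468.1 -62.9] [663.6 -64.9]
rim [ 557.4 -121.7] [558.2  -1.2] [501.6 -63.1]
base [array([ 456. , -153.8]), array([474.1,  46.4])] 201.01654160789855 yaw -5.166042945338802
ball [555.4 101.9] handle [ 652.4 -136.6] mark [ 544.8 -215.5] push [566.2 -59.3]
push [568.1 -58.4 200.5] [0.9 0.7 0.9]
ball [554.6 100.4 144.7] [0.2 0.5 0.7]
handle [ 660.5 -137.5  144.2] [4.  1.5 3.7]
tray wrist [array([ 409.6, -327.5]), array([ 550.4, -294.5]), array([ 584.5, -437.5])] side [array([ 548., -304.]), array([ 583., -442.]), array([ 408., -339.])]
268 291 181 248
180 0 0
188 272 280
196 0 0
204 0 0
212 0 0
220 0 0
228 275 290
236 268 291
244 269 288
252 0 0
```

```bash
python3 -m crank '[[[-0.83,0.05,0.3,0,0,0,1],[0,0,0.6,0,0,0,1],[0,0,0.8,0,0,0,1],[0,0,0.8,0,0,0,1],[0,0,0.8,0,0,0,1],[0,0,0.7,0,0,0,1],[0,0,0.35,0,0,0,1],[0,0,0,0,0,0,1]]]'
python3 -m crank '[[[0,0,0,0,0,0,1],[0,0,0,0,0,0,-1],[0,0,0,0,0,0,-1],[0,0,0,0,0,0,-1],[0,0,0,0,0,0,-1],[0,0,0,0,0,0,-1],[0,0,0,0,0,0,-1],[0,0,0,0,0,0,-1]]]'
```

```text
t: 3.58
tcp_pos: [566.0, -49.2, 147.0]
tool_rot: [-0.003, -0.002, 1.0, 0.001]
wrist_force: [-0.4, 0.6, 0.5]
grip_width: 85.6
t: 4.25
tcp_pos: [568.6, -52.7, 150.3]
tool_rot: [0.001, -0.0, 1.0, -0.0]
wrist_force: [0.8, -1.3, 4.8]
grip_width: 23.2
```

```bash
python3 -m crank '[[[0,0,-0.4,0,0,0,-1],[0,0,-0.7,0,0,0,-1],[0,0,-0.9,0,0,0,-1],[0,0,-0.9,0,0,0,-1],[0,0,-0.9,0,0,0,-1],[0,0,-0.4,0,0,0,-1],[0,0,-0.1,0,0,0,-1],[0,0,0,0,0,0,-1]]]'
python3 - <<'E'
from h import *
s,M=rpt()
im=read_camera("side");cv2.imwrite("pics/s2.png",cv2.resize(im[60:400,180:460,::-1],None,fx=1.6,fy=1.6))
E
```

```text
t: 4.92
tcp_pos: [567.7, -51.9, 278.5]
tool_rot: [0.0, -0.0, 1.0, 0.0]
wrist_force: [0.2, 0.2, -1.9]
grip_width: 23.0
4.92 [567.7 -51.9 278.5] toolx [-1.    -0.001 -0.   ] z [ 0.  0. -1.] F [ 0.2  0.2 -1.9] w 23.0 q [ 0.03  0.42  0.03  1.53 -0.01  1.19  1.64]
```

View pics/s2.png

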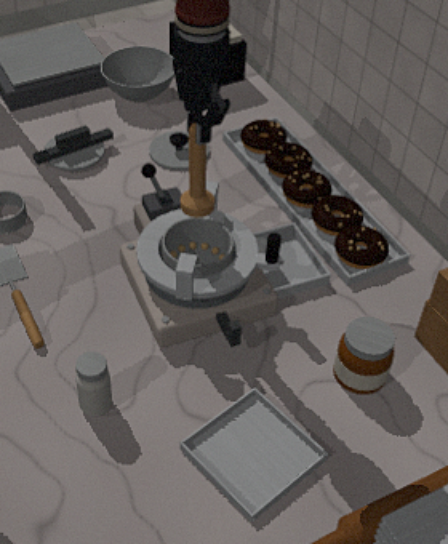

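The pusher hangs upright in the jaws with its foot bottom at about (198,212) in the crop, clear of the bowl.

```bash
python3 - <<'E'
from h import *
D=cam("side")
for z in (175,180,185,190): print(z,proj(D,(568,-52,z)))
E
python3 -m crank '[[[0.19,-0.5,0,0,0,0,-1],[0.19,-0.9,0,0,0,0,-1],[0.19,-1,0,0,0,0,-1],[0.19,-1,0,0,0,0,-1],[0.19,-1,0,0,0,0,-1],[0.19,-1,0,0,0,0,-1],[0.19,-1,0,0,0,0,-1],[0.19,-1,0,0,0,0,-1]]]'
python3 -m crank '[[[0.19,-1,0,0,0,0,-1],[0.19,-1,0,0,0,0,-1],[0.19,-1,0,0,0,0,-1],[0.19,-0.5,0,0,0,0,-1],[0,-0.2,1,0,0,0,-1],[0,0,1,0,0,0,-1],[0,0,1,0,0,0,-1],[0,0,0.5,0,0,0,-1]]]'
python3 -m crank '[[[0,0,0,0,0,0,-1],[0,0,0,0,0,0,-1],[0,0,0,0,0,0,-1],[0,0,0,0,0,0,-1],[0,0,0,0,0,0,-1],[0,0,0,0,0,0,-1],[0,0,0,0,0,0,-1],[0,0,0,0,0,0,-1]]]'
python3 - <<'E'
from h import *
s,M=rpt()
im=read_camera("side");cv2.imwrite("pics/s3.png",cv2.resize(im[170:400,230:430,::-1],None,fx=2.5,fy=2.5))
E
```

```text
175 (np.float64(302.2552243208429), np.float64(189.93008365498326))
180 (np.float64(302.3022991833758), np.float64(188.4470631378339))
185 (np.float64(302.3496023242189), np.float64(186.95596502348573))
190 (np.float64(302.39713517672374), np.float64(185.4567294013145))
t: 5.63
tcp_pos: [520.8, -274.8, 275.9]
tool_rot: [-0.002, -0.0, 1.0, 0.001]
wrist_force: [0.1, -0.6, -1.0]
grip_width: 23.3
t: 6.3
tcp_pos: [496.2, -382.6, 166.7]
tool_rot: [-0.005, -0.0, 1.0, 0.004]
wrist_force: [-0.5, 1.6, -1.9]
grip_width: 23.3
t: 6.97
tcp_pos: [499.8, -385.2, 173.9]
tool_rot: [0.0, -0.0, 1.0, -0.0]
wrist_force: [-0.4, -0.8, -1.6]
grip_width: 23.1
6.97 [ 499.8 -385.2  173.9] toolx [-1.    -0.001 -0.001] z [ 0.001 -0.    -1.   ] F [-0.4 -0.8 -1.6] w 23.1 q [ 0.57  0.6   0.09  1.52 -0.06  1.02  2.24]
```

View pics/s3.png

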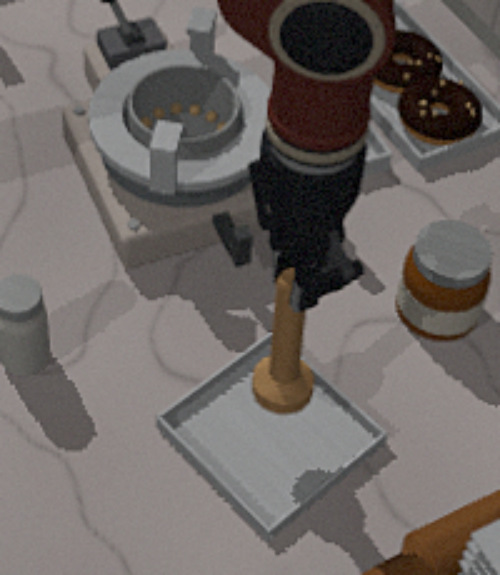

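The pusher is upright over the tray (foot at (285,395)), still about 75 mm up.

```bash
python3 -m crank '[[[0,0,0.6,0,0,0,-1],[0,0,0.7,0,0,0,-1],[0,0,0.6,0,0,0,-1],[0,0,0.25,0,0,0,-1],[0,0,0.1,0,0,0,-1],[0,0,0,0,0,0,-1],[0,0,0,0,0,0,-1],[0,0,0,0,0,0,-1]]]'
python3 -m crank '[[[0,0,0.06,0,0,0,-1],[0,0,0.04,0,0,0,-1],[0,0,0,0,0,0,-1],[0,0,0,0,0,0,-1],[0,0,0,0,0,0,-1],[0,0,0,0,0,0,-1],[0,0,0,0,0,0,-1],[0,0,0,0,0,0,-1]]]'
python3 -c "
from h import *
rpt()"
```

```text
t: 7.68
tcp_pos: [500.5, -385.9, 107.3]
tool_rot: [0.001, -0.0, 1.0, -0.001]
wrist_force: [-0.2, 0.3, -1.5]
grip_width: 23.2
t: 8.35
tcp_pos: [499.7, -385.1, 102.9]
tool_rot: [-0.0, -0.0, 1.0, -0.0]
wrist_force: [0.1, -0.4, -2.6]
grip_width: 23.4
8.35 [ 499.7 -385.1  102.9] toolx [-1.    -0.001  0.   ] z [-0. -0. -1.] F [ 0.1 -0.4 -2.6] w 23.4 q [ 0.58  0.68  0.08  1.59 -0.06  0.87  2.25]
```

```bash
python3 -m crank '[[[0,0,0.06,0,0,0,-1],[0,0,0,0,0,0,-1],[0,0,0.04,0,0,0,-1],[0,0,0,0,0,0,-1],[0,0,0,0,0,0,-1],[0,0,0,0,0,0,-1],[0,0,0,0,0,0,-1],[0,0,0,0,0,0,-1]]]'
python3 -m crank '[[[0,0,0.03,0,0,0,-1],[0,0,0,0,0,0,-1],[0,0,0.03,0,0,0,-1],[0,0,0,0,0,0,-1],[0,0,0,0,0,0,-1],[0,0,0,0,0,0,-1],[0,0,0,0,0,0,-1],[0,0,0,0,0,0,-1]]]'
python3 -c "
from h import *
rpt()"
```

```text
t: 9.02
tcp_pos: [499.7, -385.2, 100.0]
tool_rot: [0.0, -0.0, 1.0, -0.0]
wrist_force: [0.1, -0.5, -1.9]
grip_width: 23.1
t: 9.68
tcp_pos: [500.4, -385.7, 99.3]
tool_rot: [0.001, -0.0, 1.0, -0.001]
wrist_force: [-0.5, -0.5, 5.7]
grip_width: 22.8
9.68 [ 500.4 -385.7   99.3] toolx [-1.    -0.001 -0.002] z [ 0.002 -0.001 -1.   ] F [-0.5 -0.5  5.7] w 22.8 q [ 0.58  0.68  0.08  1.6  -0.07  0.86  2.25]
```

```bash
python3 -m crank '[[[0,0,0,0,0,0,0],[0,0,0,0,0,0,1],[0,0,0,0,0,0,1],[0,0,0,0,0,0,1],[0,0,-0.3,0,0,0,1],[0,0,-0.7,0,0,0,1],[0,0,-1,0,0,0,1],[0,0,-1,0,0,0,1]]]'
python3 -m crank '[[[0,0,-1,0,0,0,1],[0,0,-1,0,0,0,1],[0,0,-1,0,0,0,1],[0,0.5,0,0,0,0,1],[0,0.8,0,0,0,0,1],[0,0,0,0,0,0,1],[0,0,0,0,0,0,1],[0,0,0,0,0,0,1]]]'
python3 - <<'E'
from h import *
s,M=rpt()
im=read_camera("side")
W=read_camera("wrist");np.save("w3.npy",[list(s["tcp_pos"])+list(s["tool_rot"])]);cv2.imwrite("pics/w3.png",W[:,:,::-1])
a=cv2.resize(im[170:400,230:430,::-1],None,fx=1.8,fy=1.8);b=W[:414,:,::-1][:, :430]
cv2.imwrite("pics/s4.png",np.hstack([a,b]))
E
```

```text
t: 10.35
tcp_pos: [499.1, -384.7, 188.9]
tool_rot: [-0.001, -0.0, 1.0, 0.001]
wrist_force: [1.2, -1.2, -0.5]
grip_width: 85.6
t: 11.02
tcp_pos: [499.3, -346.7, 278.4]
tool_rot: [-0.0, -0.0, 1.0, -0.001]
wrist_force: [0.0, -0.5, -1.0]
grip_width: 85.3
11.02 [ 499.3 -346.7  278.4] toolx [-1. -0.  0.] z [-0.    -0.001 -1.   ] F [ 0.  -0.5 -1. ] w 85.3 q [ 0.51  0.48  0.09  1.43 -0.05  1.23  2.18]
```

View pics/s4.png

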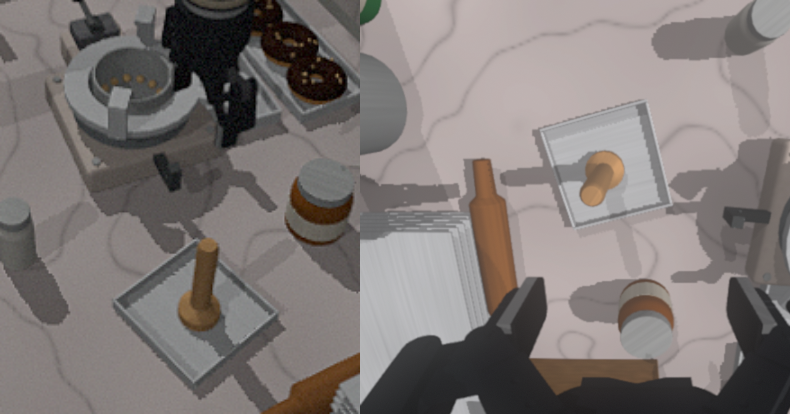

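The pusher stands upright near the tray's centre (foot (605,170) in the wrist half). Next is the cover, with a measuring shot over the mill on the way.

```bash
python3 -m crank '[[[0,1,0,0,0,0,1],[0,1,0,0,0,0,1],[0,1,0,0,0,0,1],[0,1,0,0,0,0,1],[0,1,0,0,0,0,1],[0,1,0,0,0,0,1],[0,1,0,0,0,0,1],[0,1,0,0,0,0,1]]]'
python3 -m crank '[[[0,1,0,0,0,0,1],[0,0.5,0,0,0,0,1],[0,0,0,0,0,0,1],[0,0,0,0,0,0,1],[0,0,0,0,0,0,1],[0,0,0,0,0,0,1],[0,0,0,0,0,0,1],[0,0,0,0,0,0,1]]]'
python3 - <<'E'
from h import *
s,M=rpt()
W=read_camera("wrist");np.save("w4.npy",[list(s["tcp_pos"])+list(s["tool_rot"])]);cv2.imwrite("pics/w4.png",W[:,:,::-1])
g=cv2.cvtColor(W,cv2.COLOR_RGB2GRAY);C=cam("wrist",s)
# bowl rim: predicted ellipse overlay for candidate centre, refine via radial edge search on z=115 plane r=58 and collar r=100 z=99
blur=cv2.GaussianBlur(g,(3,3),0).astype(float)
def edges(z,r0,c,lo,hi):
    pts=[]
    for th in np.radians(np.arange(0,360,5)):
        rs=np.arange(r0-lo,r0+hi,0.5);uv=[proj(C,(c[0]+r*np.cos(th),c[1]+r*np.sin(th),z)) for r in rs]
        uv=np.array(uv,np.float32)
        if uv.min()<3 or uv[:,0].max()>556 or uv[:,1].max()>300: continue
        v=cv2.remap(blur.astype(np.float32),uv[:,0],uv[:,1],1).ravel()
        d=np.abs(np.gradient(v));k=d.argmax()
        if d[k]>1.5: pts.append((c[0]+rs[k]*np.cos(th),c[1]+rs[k]*np.sin(th)))
    return np.array(pts)
from scipy.optimize import least_squares
for z,r,lo,hi in [(99,100,10,10),(115,58,10,8),(115,54,6,3)]:
    c=np.array([566.,-63.])
    for _ in range(3):
        p=edges(z,r,c,lo,hi);f=least_squares(lambda q:np.hypot(p[:,0]-q[0],p[:,1]-q[1])-q[2],[*c,r],loss='soft_l1',f_scale=1);c=f.x[:2]
    print(z,r,len(p),f.x.round(1),np.median(abs(f.fun)).round(2))
# base back edge: brightness transition along lines in x at z=50
bx=[]
for off in np.arange(-85,86,5):
    y=-63+off; xs=np.arange(440,500,0.5);uv=np.array([proj(C,(x,y,50)) for x in xs],np.float32);v=cv2.remap(blur.astype(np.float32),uv[:,0],uv[:,1],1).ravel();k=np.abs(np.gradient(v)).argmax();bx.append((y,xs[k]))
bx=np.array(bx);f=least_squares(lambda q:bx[:,1]-q[0]-q[1]*(bx[:,0]+63),[465,.1],loss='soft_l1',f_scale=1);print("yaw",-np.degrees(np.arctan(f.x[1])),f.x,np.median(abs(f.fun)))
# dark things
m=(W.max(axis=2)<75).astype('uint8');n,l,st,ce=cv2.connectedComponentsWithStats(m)
for i in range(1,n):
    if 60<st[i,4]<3000: print(st[i],ce[i].round(0))
E
```

```text
t: 11.78
tcp_pos: [499.4, -105.8, 278.0]
tool_rot: [-0.0, 0.001, 1.0, -0.0]
wrist_force: [-0.5, -0.2, -0.0]
grip_width: 85.4
t: 12.45
tcp_pos: [499.4, -62.5, 278.0]
tool_rot: [-0.0, 0.001, 1.0, -0.0]
wrist_force: [0.1, -0.5, 0.0]
grip_width: 85.5
12.45 [499.4 -62.5 278. ] toolx [-1.     0.002  0.   ] z [-0. -0. -1.] F [ 0.1 -0.5  0. ] w 85.5 q [ 0.07  0.31  0.02  1.71 -0.01  1.12  1.66]
99 100 55 [566.3 -63.   99.4] 0.33
115 58 70 [558.9 -61.9  60.2] 0.7
115 54 70 [565.2 -64.8  55.1] 0.71
yaw 4.460404161340941 [ 4.67642546e+02 -7.80063863e-02] 6.597964670969681
[555 206   5  28  77] [558. 223.]
[150 208  44  14 355] [174. 214.]
[372 211  39  49 537] [385. 237.]
[415 232  24  23 417] [427. 243.]
[486 291  24  21 410] [497. 300.]
[204 301  22  36 536] [214. 319.]
```

```bash
python3 -c "
import cv2
im=cv2.imread('pics/w4.png')[110:340,130:440]
cv2.imwrite('pics/c4.png',cv2.resize(cv2.convertScaleAbs(im,alpha=1.5),None,fx=2.5,fy=2.5,interpolation=2))"
```

```text
(no output)
```

View pics/c4.png

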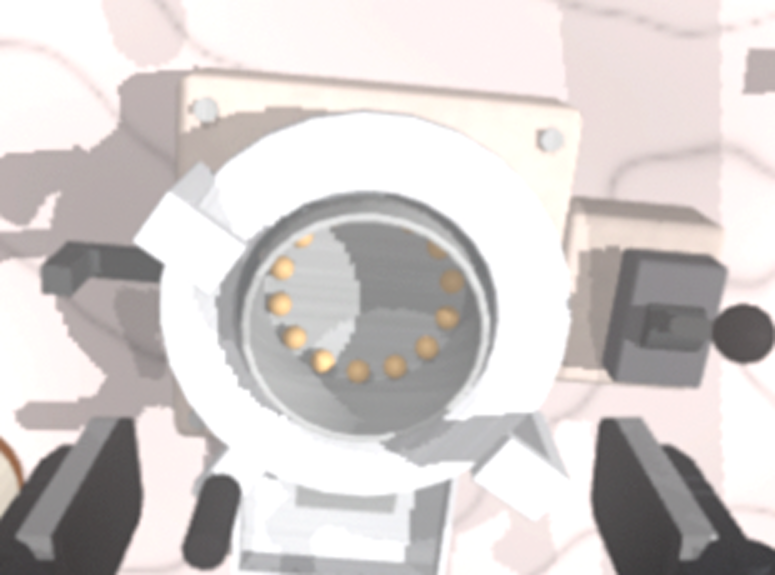

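The crop shows the base's back corners at (182,72) and (580,106), screws (204,109) and (551,139), the mark's top face around (66,276), the ball (743,333), and the handle top around (205,548).

```bash
python3 - <<'E'
from h import *
a=np.load("w4.npy")[0];s={"tcp_pos":a[:3],"tool_rot":a[3:]};C=cam("wrist",s)
P=lambda u,v,z:plane(C,(130+u/2.5,110+v/2.5),z)[:2]
c=np.array([566,-63.5])
for n,u,v,z in [("screws",(204,109),(551,139),53),("base",(182,72),(580,106),50),("boxL",(578,196),(720,226),50),("blk",(624,250),(722,262),75),("blkfront",(610,376),(700,386),75)]:
    p,q=P(*u,z),P(*v,z);d=q-p;print(n,p.round(1),q.round(1),np.linalg.norm(d).round(1),"yaw",(np.degrees(np.arctan2(d[1],d[0]))-90).round(1),"mid",((p+q)/2-c).round(1))
m=P(66,276,80)-c;print("mark",m.round(1),np.hypot(*m),np.degrees(np.arctan2(m[1],m[0]))+90)
h=P(205,545,150)-c;print("handle",h.round(1),np.hypot(*h),np.degrees(np.arctan2(h[1],h[0])))
b=P(743,333,144)-c;print("ball",b.round(1),np.hypot(*b),np.degrees(np.arctan2(b[1],b[0])))
# claws: outer faces top ~ z153
E
```

```text
screws [ 471.1 -143.1] [486.6  32.1] 175.9 yaw -5.1 mid [-87.1   8. ]
base [ 453.  -153.7] [470.2  46.5] 200.9 yaw -4.9 mid [-104.4    9.9]
boxL [517.1  49.1] [533.4 127.5] 80.1 yaw -11.8 mid [-40.8 151.8]
blk [538.9  67.9] [545.3 119.5] 52.0 yaw -7.2 mid [-23.9 157.2]
blkfront [609.1  67.7] [615.7 117.6] 50.3 yaw -7.4 mid [ 46.4 156.2]
mark [ -15.7 -149.6] 150.4125961722063 -5.99681072501788
handle [ 92.1 -73.5] 117.85889168065398 -38.597569870142046
ball [-11.3 164.1] 164.51023753252687 93.94456970759452
```

```bash
python3 -m crank '[[[0,0.6,0,0,0,0,1],[0,1,0,0,0,0,1],[0,1,0,0,0,0,1],[0,1,0,0,0,0,1],[0,1,0,0,0,0,1],[0,1,0,0,0,0,1],[0,1,0,0,0,0,1],[0,1,0,0,0,0,1]]]'
python3 -m crank '[[[0,1,0,0,0,0,1],[0,1,0,0,0,0,1],[0,1,0,0,0,0,1],[0,1,0,0,0,0,1],[0,1,0,0,0,0,1],[0,1,0,0,0,0,1],[0,0.95,0,0,0,0,1],[0,0,0,0,0,0,1]]]'
python3 -m crank '[[[-0.22,0,0,0,0,-0.82,1],[0,0,0.7,0,0,0,1],[0,0,0.7,0,0,0,1],[0,0,0.6,0,0,0,1],[0,0,0,0,0,0,1],[0,0,0,0,0,0,1],[0,0,0,0,0,0,1],[0,0,0,0,0,0,1]]]'
python3 - <<'E'
from h import *
s,M=rpt();np.save("w5.npy",[list(s["tcp_pos"])+list(s["tool_rot"])])
W=read_camera("wrist");cv2.imwrite("pics/w5.png",W[:,:,::-1])
C=cam("wrist",s)
for p in [(422,367,34),(590,381,34),(506,374,60)]: print(proj(C,p))
E
```

```text
t: 13.17
tcp_pos: [499.3, 167.9, 278.2]
tool_rot: [0.0, 0.0, 1.0, -0.0]
wrist_force: [-0.1, 0.2, 0.4]
grip_width: 85.7
t: 13.83
tcp_pos: [496.2, 383.0, 277.0]
tool_rot: [-0.002, -0.005, 1.0, 0.003]
wrist_force: [-1.1, 1.1, -0.3]
grip_width: 85.5
t: 14.5
tcp_pos: [506.7, 375.9, 219.9]
tool_rot: [0.001, -0.043, 0.999, 0.001]
wrist_force: [-0.1, -0.3, -0.7]
grip_width: 85.2
14.5 [506.7 375.9 219.9] toolx [-0.996 -0.086 -0.003] z [ 0.003  0.002 -1.   ] F [-0.1 -0.3 -0.7] w 85.2 q [-0.6   0.57 -0.13  1.45  0.08  1.13  0.92]
(np.float64(274.1579050836901), np.float64(104.89590211067959))
(np.float64(274.0647599033021), np.float64(247.6268812712135))
(np.float64(274.02353555016055), np.float64(186.28852369664253))
```

View pics/w5.png

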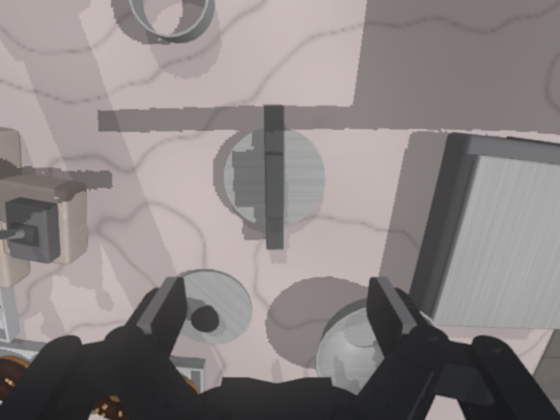

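The wrist view shows the bar vertical at x≈274 from y 104 to 249, which matches the predicted position and yaw. I'll descend now.

```bash
python3 -m crank '[[[0,-0.06,0.5,0,0,0,1],[0,0,0.9,0,0,0,1],[0,0,1,0,0,0,1],[0,0,1,0,0,0,1],[0,0,0.8,0,0,0,1],[0,0,0.6,0,0,0,1],[0,0,0.4,0,0,0,1],[0,0,0,0,0,0,1]]]'
python3 -m crank '[[[0,0,0.4,0,0,0,1],[0,0,0.4,0,0,0,1],[0,0,0,0,0,0,1],[0,0,0,0,0,0,1],[0,0,0,0,0,0,1],[0,0,0,0,0,0,1],[0,0,0,0,0,0,1],[0,0,0,0,0,0,1]]]'
```

```text
t: 15.22
tcp_pos: [504.8, 372.7, 60.1]
tool_rot: [-0.002, -0.043, 0.999, -0.001]
wrist_force: [-0.1, 0.5, -0.7]
grip_width: 85.5
t: 15.88
tcp_pos: [506.2, 373.8, 38.6]
tool_rot: [0.0, -0.043, 0.999, 0.0]
wrist_force: [-0.1, -0.7, 0.2]
grip_width: 85.3
```

Centred, with the TCP at 38.6. I'll close and lift.

```bash
python3 -m crank '[[[0,0,0,0,0,0,-1],[0,0,0,0,0,0,-1],[0,0,0,0,0,0,-1],[0,0,0,0,0,0,-1],[0,0,0,0,0,0,-1],[0,0,0,0,0,0,-1],[0,0,0,0,0,0,-1],[0,0,0,0,0,0,-1]]]'
python3 -m crank '[[[0,0,-0.2,0,0,0,-1],[0,0,-0.4,0,0,0,-1],[0,0,-0.7,0,0,0,-1],[0,0,-1,0,0,0,-1],[0,0,-1,0,0,0,-1],[0,0,-1,0,0,0,-1],[0,0,-1,0,0,0,-1],[0,0,-0.7,0,0,0,-1]]]'
python3 -m crank '[[[0,0,-0.4,0,0,0,-1],[0,0,0,0,0,0,-1],[0,0,0,0,0,0,-1],[0,0,0,0,0,0,-1],[0,0,0,0,0,0,-1],[0,0,0,0,0,0,-1],[0,0,0,0,0,0,-1],[0,0,0,0,0,0,-1]]]'
python3 - <<'E'
from h import *
s,M=rpt()
c=np.array([566,-63.5]);d=c-np.array(s["tcp_pos"])[:2];print("world d",d,"tool x,y units",(M[:2,:2].T@d/30).round(2), "after 10.4deg cw:")
E
```

```text
t: 16.55
tcp_pos: [505.8, 373.6, 38.1]
tool_rot: [-0.0, -0.043, 0.999, -0.0]
wrist_force: [-0.5, -0.6, -0.2]
grip_width: 0.1
t: 17.22
tcp_pos: [506.8, 374.4, 223.0]
tool_rot: [0.002, -0.043, 0.999, 0.002]
wrist_force: [0.7, 0.5, 0.3]
grip_width: -0.0
t: 17.88
tcp_pos: [505.7, 373.4, 229.4]
tool_rot: [-0.001, -0.043, 0.999, -0.0]
wrist_force: [0.1, -0.9, 0.1]
grip_width: -0.1
17.88 [505.7 373.4 229.4] toolx [-0.996 -0.086  0.001] z [-0.001 -0.001 -1.   ] F [ 0.1 -0.9  0.1] w -0.1 q [-0.6   0.56 -0.13  1.44  0.07  1.15  0.92]
world d [  60.32569888 -436.89942127] tool x,y units [ -0.74 -14.68] after 10.4deg cw:
```

The jaws closed to 0, so the grasp missed. I'll check numerically what happened to the cover before doing anything else.

```bash
python3 - <<'E'
from h import *
s,M=rpt();np.save("w6.npy",[list(s["tcp_pos"])+list(s["tool_rot"])])
W=read_camera("wrist");cv2.imwrite("pics/w6.png",W[:,:,::-1])
for n in("scene","side"):cv2.imwrite(f"pics/{n}6.png",read_camera(n)[:,:,::-1])
for n in("w5","w6"):
    im=cv2.imread(f"pics/{n}.png");g=im.max(axis=2)
    for y in range(100,256,10):
        print(n,y,"".join("#" if v<70 else "+" if v<95 else "-" if v<125 else "." for v in g[y,225:345:2]))
for n,b in(("scene",(365,430,160,215)),("side",(190,265,130,175))):
    a=cv2.imread(f"pics/{n}0.png").astype(int);c=cv2.imread(f"pics/{n}6.png").astype(int)
    x0,x1,y0,y1=b;print(n,"mean diff",abs(a-c)[y0:y1,x0:x1].mean())
E
```

```text
17.88 [505.7 373.4 229.4] toolx [-0.996 -0.086  0.001] z [-0.001 -0.001 -1.   ] F [ 0.1 -0.9  0.1] w -0.1 q [-0.6   0.56 -0.13  1.44  0.07  1.15  0.92]
w5 100 ............................................................
w5 110 ...................-+++++++++-..............................
w5 120 ...................-++++++++++..............................
w5 130 ...............-----++++++++++..............................
w5 140 ..............------+++++++++-..............................
w5 150 ...........--.------+++++++++-..............................
w5 160 ....----------------+++++++++-..............................
w5 170 .....---------------+++++++++-..............................
w5 180 .....---------------+++++++++-..............................
w5 190 .....---------------+++++++++-..............................
w5 200 ......--------------+++++++++-..............................
w5 210 ...............------++++++++-..............................
w5 220 ..........-.....-----++++++++-..............................
w5 230 ................-----++++++++............................
[... 594 characters left out ...]
.....................
w6 170 .......---------------++++++++-.............................
w6 180 .......---------------++++++++-.............................
w6 190 .......---------------++++++++-.............................
w6 200 .......---------------++++++++-.............................
w6 210 .................-----++++-+++-.............................
w6 220 ...........--....-----++++++++-.............................
w6 230 ...................---+-++++++-.............................
w6 240 ......................---------.............................
w6 250 ............................................................
scene mean diff 4.121585081585081
side mean diff 4.407407407407407
```

```bash
python3 - <<'E'
from h import *
a=np.load("w6.npy")[0]
print("s3 tip pred crop",(np.array(proj(cam("side"),(499.8,-385.2,173.9)))-[230,170])*2.5)
for n in("side","scene"):
    C=cam(n);u,v=proj(C,a[:3]);print(n,u,v,"20 up",proj(C,a[:3]+[0,0,20]))
    g=cv2.imread(f"pics/{n}6.png").max(axis=2)
    for y in range(int(v)-30,int(v)+24,2): print(y,"".join("#" if q<40 else "+" if q<70 else "-" if q<105 else "." for q in g[y,int(u)-40:int(u)+40]))
E
```

```text
s3 tip pred crop [288.13218771 318.42294565]
side 219.74023796941356 96.30729900862497 20 up (np.float64(219.15501903843543), np.float64(90.41991771048798))
66 --------------------+---------+################+###-----------------------......
68 ------------------------------+###################+--------------...............
70 ---------------+--------+--------################+----------....................
72 ----------------------------+----+##############-......---......................
74 ----------------------------------+############-.-.......---....................
76 ------+-----------------+-+----....-#######+.-............---....-..............
78 ------------------------...........+++######........-...........................
80 ----------------......-............-+++#####-...................................
82 ------.-.......................-...-+++#####-........-..........................
84 ...........................-.......-+++#####-........-...-......................
86 .....................................-+##+--....................................
88 ................
[... 3040 characters left out ...]
------------+-------
147 .......................------------------------------------------------++++++++-
149 .........................---------------------------------------------++++++++++
151 ...........................------------------------------------------++#+##+++++
153 ............................--------------------------------------..-+######++++
155 ..............................---------------------------------.....-++#########
157 ................................--------------------------.......-----+++##+####
159 ..................................--------------------.......-----------++####+#
161 ...................................--------------...........--------------+++###
```

```bash
python3 - <<'E'
from h import *
a=np.load("w6.npy")[0]
for d in (0,1.5):
    p,e=tri((cam("side"),(221,87.5-d)),(cam("scene"),(409.5,132-d)));print(p-a[:3],e)
# s3 picture : tip height of open-on-26mm jaw vs TCP, s4/initial not used
E
```

```text
[ 5.63119063  1.60642613 29.6700886 ] [np.float64(2.375121027976215), np.float64(2.3751210279761086)]
[ 5.52677532  0.16820138 35.62516454] [np.float64(2.5574138944913987), np.float64(2.557413894491477)]
```

The closed fingertips are really about 30 mm above the reported TCP in both cameras, so the fingers closed above the rib. I'll go down lower in guarded stages, checking force.

```bash
python3 -m crank '[[[0,0,0.3,0,0,0,1],[0,0,0.5,0,0,0,1],[0,0,0.9,0,0,0,1],[0,0,1,0,0,0,1],[0,0,1,0,0,0,1],[0,0,1,0,0,0,1],[0,0,0.9,0,0,0,1],[0,0,0.5,0,0,0,1]]]'
python3 -m crank '[[[0,0,0.3,0,0,0,1],[0,0,0.2,0,0,0,1],[0,0,0.15,0,0,0,1],[0,0,0,0,0,0,1],[0,0,0,0,0,0,1],[0,0,0,0,0,0,1],[0,0,0,0,0,0,1],[0,0,0,0,0,0,1]]]'
python3 - <<'E'
from h import *
rpt()
a=read_camera("side")[:,:,::-1];b=read_camera("scene")[:,:,::-1]
A=cv2.resize(a[95:185,180:280],None,fx=5,fy=5,interpolation=2)[:, :400];B=cv2.resize(b[130:220,350:440],None,fx=4.4,fy=5,interpolation=2)
cv2.imwrite("pics/last.png",cv2.convertScaleAbs(np.hstack([A,B]),alpha=1.6))
E
```

```text
t: 18.7
tcp_pos: [503.7, 371.9, 42.9]
tool_rot: [-0.003, -0.043, 0.999, -0.002]
wrist_force: [-0.3, 0.1, -0.7]
grip_width: 85.6
t: 19.37
tcp_pos: [506.3, 373.9, 28.5]
tool_rot: [0.001, -0.043, 0.999, 0.0]
wrist_force: [-0.1, 0.6, -0.7]
grip_width: 85.1
19.37 [506.3 373.9  28.5] toolx [-0.996 -0.086 -0.001] z [ 0.001  0.001 -1.   ] F [-0.1  0.6 -0.7] w 85.1 q [-0.61  0.77 -0.11  1.65  0.11  0.72  0.89]
```

View pics/last.png

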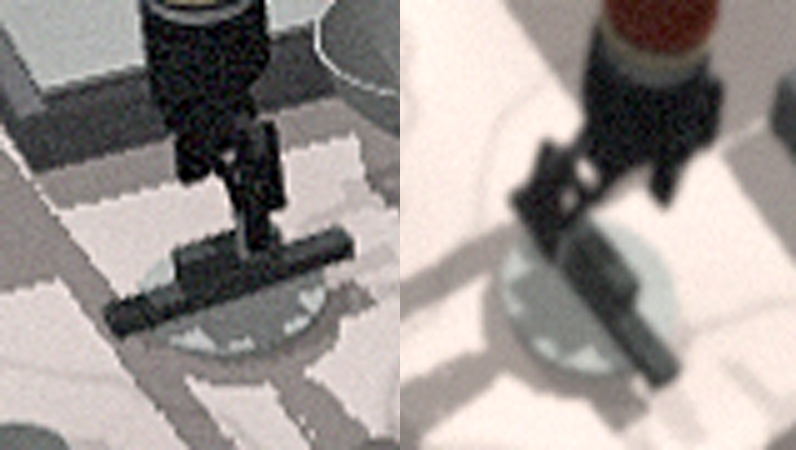

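The gripper hovers clearly above the rib: near fingertip at (262,240) in the left half and (545,245) in the right, rib centre at (207,258) and (600,265). I'll triangulate how much height is left.

```bash
python3 - <<'E'
from h import *
S=cam("scene");D=cam("side")
for n,d,s in [("near",(262,240),(545,245)),("far",(188,180),(662,203)),("ribtopmid",(205,245),(598,258))]:
    print(n,*tri((D,(180+d[0]/5,95+d[1]/5)),(S,(350+(s[0]-400)/4.4,130+s[1]/5))))
E
```

```text
near [514.22492425 320.22828706  91.48341043] [np.float64(1.5880681893431121), np.float64(1.5880681893429804)]
far [503.80629363 427.76245594  69.04967114] [np.float64(1.1486947751623813), np.float64(1.1486947751621575)]
ribtopmid [500.98016527 384.87771755  41.80616159] [np.float64(5.8262267117947735), np.float64(5.82622671179495)]
```

The fingertips are about 30 mm above where the reported TCP says. I'll go down another 18 mm, guarded, then close.

```bash
python3 -m crank '[[[0,0,0.15,0,0,0,1],[0,0,0.1,0,0,0,1],[0,0,0.1,0,0,0,1],[0,0,0,0,0,0,1],[0,0,0,0,0,0,1],[0,0,0,0,0,0,1],[0,0,0,0,0,0,1],[0,0,0,0,0,0,1]]]'
python3 -m crank '[[[0,0,0.1,0,0,0,1],[0,0,0.1,0,0,0,1],[0,0,0.05,0,0,0,1],[0,0,0,0,0,0,1],[0,0,0,0,0,0,1],[0,0,0,0,0,0,1],[0,0,0,0,0,0,1],[0,0,0,0,0,0,1]]]'
python3 -m crank '[[[0,0,0,0,0,0,-1],[0,0,0,0,0,0,-1],[0,0,0,0,0,0,-1],[0,0,0,0,0,0,-1],[0,0,0,0,0,0,-1],[0,0,0,0,0,0,-1],[0,0,0,0,0,0,-1],[0,0,0,0,0,0,-1]]]'
```

```text
t: 20.13
tcp_pos: [506.0, 373.7, 17.3]
tool_rot: [0.0, -0.043, 0.999, 0.0]
wrist_force: [-0.3, -0.1, 0.6]
grip_width: 85.3
t: 20.8
tcp_pos: [505.9, 373.6, 9.7]
tool_rot: [0.0, -0.043, 0.999, 0.0]
wrist_force: [0.1, 0.2, -1.0]
grip_width: 85.3
t: 21.47
tcp_pos: [506.0, 373.7, 9.9]
tool_rot: [0.0, -0.043, 0.999, 0.0]
wrist_force: [-0.0, -0.3, 1.1]
grip_width: 18.4
```

The grip holds at 18.4 mm, so it's on the rib. I'll lift now.

```bash
python3 -m crank '[[[0,0,-0.15,0,0,0,-1],[0,0,-0.4,0,0,0,-1],[0,0,-0.7,0,0,0,-1],[0,0,-0.9,0,0,0,-1],[0,0,-0.9,0,0,0,-1],[0,0,-0.9,0,0,0,-1],[0,0,-0.9,0,0,0,-1],[0,0,-0.9,0,0,0,-1]]]'
python3 -m crank '[[[0,0,-0.5,0,0,0,-1],[0,0,-0.2,0,0,0,-1],[0,0,0,0,0,0.9,-1],[0,0,0,0,0,0.84,-1],[0,0,0,0,0,0,-1],[0,0,0,0,0,0,-1],[0,0,0,0,0,0,-1],[0,0,0,0,0,0,-1]]]'
python3 - <<'E'
from h import *
s,M=rpt()
c=np.array([566,-63.5]);d=c-np.array(s["tcp_pos"])[:2];print("world d",d,"tool units",(M[:2,:2].T@d/30).round(2),"bar yaw",np.degrees(np.arctan2(-M[1,0],-M[0,0])))
for n in("scene","side"):cv2.imwrite(f"pics/{n}7.png",read_camera(n)[:,:,::-1])
E
```

```text
t: 22.13
tcp_pos: [505.2, 373.0, 183.6]
tool_rot: [-0.001, -0.043, 0.999, -0.0]
wrist_force: [0.7, 0.3, -3.8]
grip_width: 18.6
t: 22.8
tcp_pos: [505.6, 373.3, 202.5]
tool_rot: [-0.001, 0.047, 0.999, -0.0]
wrist_force: [-0.5, 0.2, -3.2]
grip_width: 18.0
22.8 [505.6 373.3 202.5] toolx [-0.996  0.094  0.001] z [-0.001 -0.001 -1.   ] F [-0.5  0.2 -3.2] w 18.0 q [-0.62  0.58 -0.08  1.48  0.05  1.09  0.76]
world d [  60.42654685 -436.83451338] tool units [ -3.38 -14.31] bar yaw -5.405450387665761
```

```bash
python3 -m crank '[[[-0.1,-0.4,0,0,0,0,-1],[-0.2,-0.8,0,0,0,0,-1],[-0.22,-0.95,0,0,0,0,-1],[-0.22,-0.95,0,0,0,0,-1],[-0.22,-0.95,0,0,0,0,-1],[-0.22,-0.95,0,0,0,0,-1],[-0.22,-0.95,0,0,0,0,-1],[-0.22,-0.95,0,0,0,0,-1]]]'
python3 -m crank '[[[-0.22,-0.95,0,0,0,0,-1],[-0.22,-0.95,0,0,0,0,-1],[-0.22,-0.95,0,0,0,0,-1],[-0.22,-0.95,0,0,0,0,-1],[-0.22,-0.95,0,0,0,0,-1],[-0.22,-0.95,0,0,0,0,-1],[-0.22,-0.95,0,0,0,0,-1],[-0.22,-0.76,0,0,0,0,-1]]]'
python3 -m crank '[[[0,0,0,0,0,0,-1],[0,0,0,0,0,0,-1],[0,0,0,0,0,0,-1],[0,0,0,0,0,0,-1],[0,0,0,0,0,0,-1],[0,0,0,0,0,0,-1],[0,0,0,0,0,0,-1],[0,0,0,0,0,0,-1]]]'
python3 - <<'E'
from h import *
s,M=rpt()
c=np.array([566,-63.5]);d=c-np.array(s["tcp_pos"])[:2];print("world d",d,"tool units",(M[:2,:2].T@d/30).round(2),"bar yaw",np.degrees(np.arctan2(-M[1,0],-M[0,0])))
E
```

```text
t: 23.57
tcp_pos: [534.5, 160.1, 203.3]
tool_rot: [0.0, 0.048, 0.999, -0.0]
wrist_force: [0.1, 0.6, -3.9]
grip_width: 18.0
t: 24.23
tcp_pos: [565.0, -68.0, 203.4]
tool_rot: [-0.0, 0.049, 0.999, -0.001]
wrist_force: [-0.1, -0.2, -3.0]
grip_width: 18.4
t: 24.9
tcp_pos: [565.8, -62.9, 203.1]
tool_rot: [-0.0, 0.047, 0.999, -0.0]
wrist_force: [-0.1, -0.2, -4.5]
grip_width: 18.3
24.9 [565.8 -62.9 203.1] toolx [-0.996  0.094  0.   ] z [-0. -0. -1.] F [-0.1 -0.2 -4.5] w 18.3 q [ 0.1   0.48 -0.04  1.65  0.02  1.01  1.53]
world d [ 0.18957883 -0.5749896 ] tool units [-0.01 -0.02] bar yaw -5.421854910169865
```

```bash
python3 -m crank '[[[0,0,0.4,0,0,0,-1],[0,0,0.7,0,0,0,-1],[0,0,0.7,0,0,0,-1],[0,0,0.4,0,0,0,-1],[0,0,0.25,0,0,0,-1],[0,0,0,0,0,0,-1],[0,0,0,0,0,0,-1],[0,0,0,0,0,0,-1]]]'
python3 -m crank '[[[0,0,0.08,0,0,0,-1],[0,0,0.08,0,0,0,-1],[0,0,0.08,0,0,0,-1],[0,0,0,0,0,0,-1],[0,0,0,0,0,0,-1],[0,0,0,0,0,0,-1],[0,0,0,0,0,0,-1],[0,0,0,0,0,0,-1]]]'
```

```text
t: 25.57
tcp_pos: [566.9, -63.5, 130.7]
tool_rot: [0.001, 0.048, 0.999, -0.0]
wrist_force: [0.2, 0.6, -3.0]
grip_width: 18.4
t: 26.23
tcp_pos: [566.0, -63.4, 122.5]
tool_rot: [0.0, 0.048, 0.999, -0.0]
wrist_force: [-0.6, 0.1, -3.3]
grip_width: 17.9
```

```bash
python3 -m crank '[[[0,0,0.08,0,0,0,-1],[0,0,0.06,0,0,0,-1],[0,0,0,0,0,0,-1],[0,0,0,0,0,0,-1],[0,0,0,0,0,0,-1],[0,0,0,0,0,0,-1],[0,0,0,0,0,0,-1],[0,0,0,0,0,0,-1]]]'
python3 -m crank '[[[0,0,0.05,0,0,0,-1],[0,0,0.05,0,0,0,-1],[0,0,0,0,0,0,-1],[0,0,0,0,0,0,-1],[0,0,0,0,0,0,-1],[0,0,0,0,0,0,-1],[0,0,0,0,0,0,-1],[0,0,0,0,0,0,-1]]]'
```

```text
t: 26.9
tcp_pos: [565.9, -63.5, 118.3]
tool_rot: [0.0, 0.048, 0.999, -0.0]
wrist_force: [0.2, -0.2, -3.3]
grip_width: 18.3
t: 27.57
tcp_pos: [565.8, -63.5, 115.2]
tool_rot: [-0.0, 0.048, 0.999, -0.0]
wrist_force: [0.0, 0.6, -4.0]
grip_width: 18.2
```

```bash
python3 -m crank '[[[0,0,0.03,0,0,0,-1],[0,0,0,0,0,0,-1],[0,0,0.03,0,0,0,-1],[0,0,0,0,0,0,-1],[0,0,0,0,0,0,-1],[0,0,0,0,0,0,-1],[0,0,0,0,0,0,-1],[0,0,0,0,0,0,-1]]]'
```

```text
t: 28.23
tcp_pos: [566.0, -63.4, 114.8]
tool_rot: [0.0, 0.048, 0.999, -0.0]
wrist_force: [-3.0, -0.4, 4.9]
grip_width: 18.6
```

Contact, and the cover is seated. I'll release and rise.

```bash
python3 -m crank '[[[0,0,0,0,0,0,-0.2],[0,0,0,0,0,0,0.1],[0,0,0,0,0,0,0.1],[0,0,0,0,0,0,0.1],[0,0,-0.3,0,0,0,0.1],[0,0,-0.8,0,0,0,0.1],[0,0,-1,0,0,0,0.1],[0,0,-1,0,0,0,0.1]]]'
python3 -m crank '[[[0,0,-1,0,0,0,0.1],[0,0,-0.6,0,0,0,0.1],[1,0,0,0,0,0,0.1],[1,0,0,0,0,0,0.1],[0,0,0,0,0,0,0.1],[0,0,0,0,0,0,0.1],[0,0,0,0,0,0,0.1],[0,0,0,0,0,0,0.1]]]'
python3 - <<'E'
from h import *
s,M=rpt();W=read_camera("wrist");cv2.imwrite("pics/w8.png",W[:,:,::-1]);np.save("w8.npy",[list(s["tcp_pos"])+list(s["tool_rot"])])
for n in("scene","side"):cv2.imwrite(f"pics/{n}8.png",read_camera(n)[:,:,::-1])
C=cam("wrist",s);g=W.max(axis=2)
e=np.array([np.cos(np.radians(-5.5)),np.sin(np.radians(-5.5)),0]);c=np.array([566,-63.5,139])
for n,p in [("end-",c-86*e),("end+",c+86*e),("ribtop",c+[0,0,26]),("handle",c+[95.5,-76,11]),("fl-y",(566-6,-63.5-62,123)),("fl+y",(566+6,-63.5+62,123))]: print(n,np.round(proj(C,p)))
u,v=np.round(proj(C,c)).astype(int)
for y in range(v-90,v+95,6): print(y,"".join("#" if q<70 else "+" if q<100 else "-" if q<140 else "." for q in g[y,u-70:u+70:2]))
print(u)
E
```

```text
t: 28.9
tcp_pos: [565.4, -63.4, 207.6]
tool_rot: [-0.001, 0.048, 0.999, -0.0]
wrist_force: [0.3, 0.6, 0.3]
grip_width: 46.8
t: 29.57
tcp_pos: [507.4, -57.8, 254.8]
tool_rot: [0.001, 0.048, 0.999, -0.0]
wrist_force: [-1.1, -0.5, -0.7]
grip_width: 47.0
29.57 [507.4 -57.8 254.8] toolx [-0.995  0.096 -0.002] z [ 0.002 -0.    -1.   ] F [-1.1 -0.5 -0.7] w 47.0 q [ 0.1   0.34 -0.04  1.73  0.02  1.07  1.53]
end- [276. 170.]
end+ [276. 325.]
ribtop [276. 266.]
handle [215. 343.]
fl-y [217. 248.]
fl+y [335. 248.]
164 ----------............................................................
170 -------.................--....-+++++++++-.............................
176 ---..........----------------.+++++++++++.............................
182 -............-----------------+++++++++++.............................
188 ..............--------------+++++++++++++--+++-.......................
194 ..............-----++++-------+++++++++++--------+++-.................
200 ............---++++--...------+++++++++++-.........--++-..............
206 .......------++-.......-------+++++++++++-.............-++-...
[... 1037 characters left out ...]
----------#######----
296 ----+#######....--------------++++++++++-......-------.....+#######---
302 ---+########....---------------+++++++++-..................+########--
308 ..-########-..........------...+++++++++-..........-------.-########+-
314 +++#########+.............-----+++++++++------.....-------..+#######+-
320 ############+..................+++++++++-.........--------...#########
326 ############-......................................------.....########
332 ###########+-.....................................-------.....-#######
338 ###########--....................................--------......+######
344 ##########......-----------------------------------------......-######
276
```

The bar runs from row 168 to 323, column 277 (170 to 325, column 276 predicted), so the cover is seated and aligned. Next is the handle.

```bash
python3 -m crank '[[[-0.9,-0.37,0,0,0,0,0.1],[-0.9,-0.37,0,0,0,0,0.1],[-0.9,-0.37,0,0,0,0,0.1],[-0.9,-0.37,0,0,0,0,0.1],[-0.9,-0.37,0,0,0,0,0.1],[-0.87,-0.37,0,0,0,0,0.1],[0,0,0.6,0,0,0,0.1],[0,0,0.9,0,0,0,0.1]]]'
python3 -m crank '[[[0,0,0,0,0,0,0.1],[0,0,0,0,0,0,0.1],[0,0,0,0,0,0,0.1],[0,0,0,0,0,0,0.1],[0,0,0,0,0,0,0.1],[0,0,0,0,0,0,0.1],[0,0,0,0,0,0,0.1],[0,0,0,0,0,0,0.1]]]'
python3 - <<'E'
from h import *
s,M=rpt();W=read_camera("wrist");cv2.imwrite("pics/w9.png",W[:,:,::-1]);C=cam("wrist",s)
print(np.round(proj(C,(661.5,-139.5,150))))
d=np.array([661.5,-139.5])-np.array(s["tcp_pos"])[:2];print((M[:2,:2].T@d/30).round(2))
u,v=np.round(proj(C,(661.5,-139.5,150))).astype(int);g=W.max(axis=2)
for y in range(v-50,v+40,4): print(y,"".join("#" if q<60 else "+" if q<100 else "-" if q<140 else "." for q in g[y,u-60:u+60:2]))
S=read_camera("scene");D=read_camera("side");cv2.imwrite("pics/scene9.png",S[:,:,::-1]);cv2.imwrite("pics/side9.png",D[:,:,::-1])
E
```

```text
t: 30.38
tcp_pos: [663.8, -141.3, 210.5]
tool_rot: [0.003, 0.049, 0.999, -0.001]
wrist_force: [0.1, 0.4, 0.5]
grip_width: 46.8
t: 31.05
tcp_pos: [660.2, -139.4, 210.0]
tool_rot: [0.0, 0.048, 0.999, -0.0]
wrist_force: [-0.2, -0.2, 0.6]
grip_width: 46.7
31.05 [ 660.2 -139.4  210. ] toolx [-0.995  0.095 -0.001] z [ 0.001 -0.    -1.   ] F [-0.2 -0.2  0.6] w 46.7 q [ 0.19  0.65 -0.02  1.32  0.01  1.17  1.64]
[276. 219.]
[-0.04 -0.  ]
169 ..-------....-...........----.....................---------.
173 .......-.....-....-----...------....................-------.
177 .............-....------...----........................----.
181 .............-.....-----.....-............................-.
185 ..............-.....--......................................
189 ................-------.---...............---...............
193 ....................------.-++++++........--------..........
197 .....................-----++++++++++....---------...........
201 .....................--..+++++++++++...---------............
205 .....................--..++++++++++++.----------............
209 ......................---++++++++++++-----------............
213 .......................-+++++++++++++-----------............
217 ........................++++++++++++++----------............
221 ........................-++++++++++++-......................
225 .........................-++++++++++-.......................
229 ...........................-++++++-.........................
233 ............................................................
237 ............................................................
241 ............................................................
245 ............................................................
249 ............................................................
253 ............................................................
257 ............................................................
```

Handle top is at about (278,217), predicted (276,219). I'll descend and grip.

```bash
python3 -m crank '[[[0,0.03,0.5,0,0,0,0.1],[0,0,0.8,0,0,0,0.1],[0,0,0.8,0,0,0,0.1],[0,0,0.8,0,0,0,0.1],[0,0,0.5,0,0,0,0.1],[0,0,0.3,0,0,0,0.1],[0,0,0,0,0,0,0.1],[0,0,0,0,0,0,0.1]]]'
python3 -m crank '[[[0,0,0,0,0,0,0.1],[0,0,0,0,0,0,0.1],[0,0,0,0,0,0,-1],[0,0,0,0,0,0,-1],[0,0,0,0,0,0,-1],[0,0,0,0,0,0,-1],[0,0,0,0,0,0,-1],[0,0,0,0,0,0,-1]]]'
python3 - <<'E'
from h import *
s,M=rpt()
c=np.array([566,-63.5]);r=np.array(s["tcp_pos"])[:2]-c;a0=np.degrees(np.arctan2(r[1],r[0]));R0=np.hypot(*r);print(a0,R0)
prev=r
for k in range(1,15):
    a=np.radians(a0+(-95.5-a0)*k/14);p=R0*np.array([np.cos(a),np.sin(a)]);print(k,(M[:2,:2].T@(p-prev)/30).round(2),(p+c).round(1));prev=p
E
```

```text
t: 31.87
tcp_pos: [660.5, -138.6, 98.7]
tool_rot: [0.0, 0.048, 0.999, -0.0]
wrist_force: [0.4, 0.2, 1.8]
grip_width: 47.2
t: 32.53
tcp_pos: [660.8, -138.7, 99.6]
tool_rot: [0.001, 0.048, 0.999, -0.0]
wrist_force: [-0.7, -0.6, 5.7]
grip_width: 19.1
32.53 [ 660.8 -138.7   99.6] toolx [-0.995  0.095 -0.002] z [ 0.002 -0.001 -1.   ] F [-0.7 -0.6  5.7] w 19.1 q [ 0.19  0.75 -0.02  1.45  0.02  0.94  1.63]
-38.44244649678293 121.02229158105034
1 [ 0.16 -0.23] [ 655.2 -145.3]
2 [ 0.18 -0.22] [ 649.2 -151.4]
3 [ 0.2  -0.21] [ 642.7 -157.1]
4 [ 0.21 -0.19] [ 635.9 -162.3]
5 [ 0.22 -0.18] [ 628.7 -167. ]
6 [ 0.24 -0.16] [ 621.1 -171.2]
7 [ 0.25 -0.15] [ 613.3 -174.9]
8 [ 0.26 -0.13] [ 605.3 -178. ]
9 [ 0.27 -0.11] [ 597.1 -180.5]
10 [ 0.27 -0.09] [ 588.7 -182.4]
11 [ 0.28 -0.07] [ 580.2 -183.7]
12 [ 0.28 -0.05] [ 571.6 -184.4]
13 [ 0.29 -0.03] [ 563.  -184.5]
14 [ 0.29 -0.01] [ 554.4 -184. ]
```

```bash
python3 -m crank '[[[0.16,-0.23,0,0,0,0,-1],[0.18,-0.22,0,0,0,0,-1],[0.2,-0.21,0,0,0,0,-1],[0.21,-0.19,0,0,0,0,-1],[0.22,-0.18,0,0,0,0,-1],[0,0,0,0,0,0,-1],[0,0,0,0,0,0,-1],[0,0,0,0,0,0,-1]]]'
```

```text
t: 33.2
tcp_pos: [629.8, -164.5, 99.6]
tool_rot: [0.002, 0.049, 0.999, 0.002]
wrist_force: [1.8, 4.3, 5.3]
grip_width: 19.4
```

```bash
python3 -m crank '[[[0.24,-0.16,0,0,0,0,-1],[0.25,-0.15,0,0,0,0,-1],[0.26,-0.13,0,0,0,0,-1],[0.27,-0.11,0,0,0,0,-1],[0.27,-0.09,0,0,0,0,-1],[0,0,0,0,0,0,-1],[0,0,0,0,0,0,-1],[0,0,0,0,0,0,-1]]]'
python3 -m crank '[[[0.28,-0.07,0,0,0,0,-1],[0.28,-0.05,0,0,0,0,-1],[0.29,-0.03,0,0,0,0,-1],[0.2,0,0,0,0,0,-1],[0,0,0,0,0,0,-1],[0,0,0,0,0,0,-1],[0,0,0,0,0,0,-1],[0,0,0,0,0,0,-1]]]'
python3 - <<'E'
from h import *
s,M=rpt()
r=np.array(s["tcp_pos"])[:2]-[566,-63.5];print(np.degrees(np.arctan2(r[1],r[0])),np.hypot(*r))
E
```

```text
t: 33.87
tcp_pos: [586.9, -181.2, 99.5]
tool_rot: [-0.001, 0.047, 0.999, 0.0]
wrist_force: [-2.2, 3.2, 10.1]
grip_width: 19.5
t: 34.53
tcp_pos: [554.6, -184.7, 99.5]
tool_rot: [-0.001, 0.047, 0.999, -0.001]
wrist_force: [-1.7, -0.2, 11.0]
grip_width: 18.9
34.53 [ 554.6 -184.7   99.5] toolx [-0.996  0.094  0.002] z [-0.002 -0.002 -1.   ] F [-1.7 -0.2 11. ] w 18.9 q [ 0.3   0.62 -0.03  1.73  0.03  0.79  1.73]
-95.387098670365 121.69226662985545
```

```bash
python3 -m crank '[[[0,0,0,0,0,0,0],[0,0,0,0,0,0,0.1],[0,0,0,0,0,0,0.1],[0,0,-0.3,0,0,0,0.1],[0,0,-0.8,0,0,0,0.1],[0,0,-1,0,0,0,0.1],[0,0,-1,0,0,0,0.1],[0,0,-0.9,0,0,0,0.1]]]'
python3 -m crank '[[[1,0,-0.5,0,0,0,0.1],[1,0,0,0,0,0,0.1],[0,0,0,0,0,0,0.1],[0,0,0,0,0,0,0.1],[0,0,0,0,0,0,0.1],[0,0,0,0,0,0,0.1],[0,0,0,0,0,0,0.1],[0,0,0,0,0,0,0.1]]]'
python3 - <<'E'
from h import *
s,M=rpt();W=read_camera("wrist");cv2.imwrite("pics/w10.png",W[:,:,::-1]);C=cam("wrist",s);np.save("w10.npy",[list(s["tcp_pos"])+list(s["tool_rot"])])
u,v=np.round(proj(C,(554.3,-184.9,150))).astype(int);g=W.max(axis=2);print("pred handle",u,v,"mark pred",np.round(proj(C,(566-15.05,-63.5-156.3,80))))
for y in range(v-60,v+30,3): print(y,"".join("#" if q<60 else "+" if q<90 else "-" if q<130 else "." for q in g[y,u-80:u+70:2]))
print(u-80)
E
```

```text
t: 35.2
tcp_pos: [555.8, -183.5, 220.3]
tool_rot: [-0.0, 0.048, 0.999, -0.0]
wrist_force: [0.7, 0.6, -0.4]
grip_width: 47.1
t: 35.87
tcp_pos: [497.1, -177.5, 233.0]
tool_rot: [-0.0, 0.048, 0.999, 0.0]
wrist_force: [0.7, -0.5, -0.8]
grip_width: 47.1
35.87 [ 497.1 -177.5  233. ] toolx [-0.995  0.095  0.   ] z [-0.  0. -1.] F [ 0.7 -0.5 -0.8] w 47.1 q [ 0.33  0.39 -0.04  1.72  0.02  1.03  1.76]
pred handle 274 269 mark pred [243. 239.]
209 .................----------------------------------...--...................
212 .................----------------------------------..--...................-
215 ................-.---------------------------------..-...................--
218 ................-----------------------------------.--..................---
221 ..--.............------------------------------------..................----
224 --.----.......-.-------+++++++++++++++++++++++++-----.................-----
227 --..------........-----++++++++++++++++++++++++++----.................-+---
230 ---...--------..------++++++++++++++++++++++++++----.................-+----
233 --......--------..-
[... 1040 characters left out ...]
.......---------+#++++++++++------............-##+-----.
275 .........-----+++-..........-------++++++++++++-------...........-###+-----
278 ...-++++-----+++++............-----++++++++++++-------...........+###+-----
281 ..+++++------+++++..............---+++++++++++---------..........+####+----
284 .+++++------++++++..............----++++++++++----------.........+####+----
287 ++++++------++++++..............-----++++++++-----------.........+#####+---
290 +++++------+++++++...............----------..------------........+#####+---
293 +++++------+++++++...............----------...-------------......+######+--
296 ++++------+++++++#...............---------------------------.....+######+--
194
```

```bash
python3 - <<'E'
from h import *
a=np.load("w10.npy")[0];s={"tcp_pos":a[:3],"tool_rot":a[3:]};C=cam("wrist",s)
im=cv2.imread("pics/w10.png");g=im.max(axis=2);c=np.array([566,-63.5])
for y in range(284,295): print(y,g[y,262:292:2])
for x in(270,273,276,279): 
    col=g[280:296,x].astype(int);k=np.diff(col).argmax();p=plane(C,(x,280.5+k),150);print(x,280.5+k,p[:2].round(1))
L=[plane(C,(q,276),150)[1] for q in(264.5,287.5)];print("y ext",L,np.mean(L))
m=plane(C,(244.5,240),80)[:2]-c;print("mark",m,np.degrees(np.arctan2(m[1],m[0])))
# same for first handle shot w9 for reference bias: bottom edge ~231 at pose then
E
```

```text
284 [127 116  67  64  65  64  64  64  64  63  63  73 120 102 106]
285 [129 119  72  63  65  64  64  64  64  64  64  89 124 102 105]
286 [128 125  94  65  65  64  65  64  65  63  69 111 127 104 105]
287 [128 127 115  76  63  63  64  64  64  63  88 124 128 106 106]
288 [127 128 126 104  72  64  64  63  66  78 111 127 127 107 107]
289 [128 128 128 124  98  84  76  73  87 110 124 128 127 107 107]
290 [128 127 128 128 123 120 109 104 120 138 137 128 127 111 107]
291 [128 128 128 128 128 128 125 124 131 170 163 129 127 111 106]
292 [128 127 128 128 128 127 128 128 130 169 170 134 128 111 107]
293 [129 128 127 127 128 128 129 127 129 138 140 130 128 113 108]
294 [129 129 128 128 127 128 127 127 127 126 127 128 127 115 107]
270 288.5 [ 574.5 -190.5]
273 289.5 [ 575.8 -187.8]
276 289.5 [ 576.1 -185. ]
279 289.5 [ 576.4 -182.2]
y ext [np.float64(-194.1601670502664), np.float64(-173.06638058048523)] -183.6132738153758
mark [ -13.95043166 -154.58837558] -95.15654323592264
```

The handle stopped about 5° short: its centre is at x≈565 against about 554.5 at the mark. It rolled along the pads in the grip. The mark's direction comes out at -95.2°, which confirms the yaw. I'll regrip and move the remaining 10 mm.

```bash
python3 -m crank '[[[-0.8,0,0,0,0,0,0.1],[-0.8,0,0,0,0,0,0.1],[-0.6,-0.04,0.3,0,0,0,0.1],[0,0,0.5,0,0,0,0.1],[0,0,0.6,0,0,0,0.1],[0,0,0,0,0,0,0.1],[0,0,0,0,0,0,0.1],[0,0,0,0,0,0,0.1]]]'
python3 -m crank '[[[0,0,0.7,0,0,0,0.1],[0,0,0.8,0,0,0,0.1],[0,0,0.8,0,0,0,0.1],[0,0,0.5,0,0,0,0.1],[0,0,0.25,0,0,0,0.1],[0,0,0,0,0,0,0.1],[0,0,0,0,0,0,0.1],[0,0,0,0,0,0,0.1]]]'
python3 -m crank '[[[0,0,0,0,0,0,-1],[0,0,0,0,0,0,-1],[0,0,0,0,0,0,-1],[0,0,0,0,0,0,-1],[0,0,0,0,0,0,-1],[0,0,0,0,0,0,-1],[0,0,0,0,0,0,-1],[0,0,0,0,0,0,-1]]]'
```

```text
t: 36.58
tcp_pos: [562.6, -185.3, 192.1]
tool_rot: [0.001, 0.048, 0.999, -0.0]
wrist_force: [0.6, -0.2, 0.4]
grip_width: 47.3
t: 37.25
tcp_pos: [563.4, -185.6, 101.7]
tool_rot: [0.002, 0.048, 0.999, -0.0]
wrist_force: [-0.8, -1.1, 0.1]
grip_width: 47.1
t: 37.92
tcp_pos: [562.9, -185.3, 101.3]
tool_rot: [0.001, 0.048, 0.999, -0.0]
wrist_force: [-0.8, -0.5, 6.3]
grip_width: 19.0
```

```bash
python3 -m crank '[[[0.12,0.01,0,0,0,0,-1],[0.12,0.01,0,0,0,0,-1],[0.11,0.01,0,0,0,0,-1],[0,0,0,0,0,0,-1],[0,0,0,0,0,0,-1],[0,0,0,0,0,0,0],[0,0,0,0,0,0,0.1],[0,0,0,0,0,0,0.1]]]'
python3 -m crank '[[[0,0,-0.4,0,0,0,0.1],[0,0,-0.8,0,0,0,0.1],[0,0,-1,0,0,0,0.1],[0,0,-1,0,0,0,0.1],[0,0,-1,0,0,0,0.1],[1,0,-0.2,0,0,0,0.1],[1,0,0,0,0,0,0.1],[0,0,0,0,0,0,0.1]]]'
python3 -m crank '[[[0,0,0,0,0,0,0.1],[0,0,0,0,0,0,0.1],[0,0,0,0,0,0,0.1],[0,0,0,0,0,0,0.1],[0,0,0,0,0,0,0.1],[0,0,0,0,0,0,0.1],[0,0,0,0,0,0,0.1],[0,0,0,0,0,0,0.1]]]'
python3 - <<'E'
from h import *
s,M=rpt();W=read_camera("wrist");cv2.imwrite("pics/w11.png",W[:,:,::-1]);C=cam("wrist",s);np.save("w11.npy",[list(s["tcp_pos"])+list(s["tool_rot"])])
S=read_camera("scene");D=read_camera("side");cv2.imwrite("pics/scene11.png",S[:,:,::-1]);cv2.imwrite("pics/side11.png",D[:,:,::-1])
u,v=np.round(proj(C,(554.3,-184.9,150))).astype(int);g=W.max(axis=2);print("pred",u,v,"mark",np.round(proj(C,(551,-219.8,80))))
for y in range(v-45,v+30,3): print(y,"".join("#" if q<60 else "+" if q<90 else "-" if q<130 else "." for q in g[y,u-50:u+50:2]))
for x in range(u-4,u+8,3):
    col=g[v:v+28,x].astype(int);k=np.diff(col).argmax();p=plane(C,(x,v+k+.5),150);print(x,v+k+.5,p[:2].round(1))
E
```

```text
t: 38.58
tcp_pos: [550.0, -182.7, 99.2]
tool_rot: [-0.002, 0.047, 0.999, 0.0]
wrist_force: [1.1, -0.0, 0.2]
grip_width: 46.5
t: 39.25
tcp_pos: [484.3, -176.9, 231.4]
tool_rot: [-0.004, 0.049, 0.999, 0.0]
wrist_force: [-0.3, -1.2, -0.4]
grip_width: 47.4
t: 39.92
tcp_pos: [492.1, -177.5, 231.8]
tool_rot: [-0.0, 0.048, 0.999, 0.0]
wrist_force: [-0.4, -0.5, -0.2]
grip_width: 47.1
39.92 [ 492.1 -177.5  231.8] toolx [-0.995  0.095  0.   ] z [-0.  0. -1.] F [-0.4 -0.5 -0.2] w 47.1 q [ 0.33  0.38 -0.04  1.73  0.02  1.03  1.76]
pred 274 274 mark [243. 244.]
229 .-------++++++++++++++++++++++++++----............
232 ...-----++++++++++++++++++++++++++----............
235 .-------++++++++++++++++++++++++++---.............
238 -------+++++++++++++++++++++++++++---.............
241 -------++++++++----------------------.............
244 ..-----++++++++-----..............................
247 ..-----+++++++------....-+--......................
250 ...----+++++++--------+######-....................
253 ...------------------+########-...................
256 .....----------------#########+...............
[... 233 characters left out ...]
.....-----------+#++++++++#+-----.............
274 ++-........---------++++++++++++------............
277 +++.........--------++++++++++++------............
280 +++...........------+++++++++++--------...........
283 +++.............-----++++++++++---------.........-
286 +++............-------+++++++-----------..........
289 +++.............-------------------------.........
292 +++.............-----------.--------------........
295 ++#.............----------...--------------.......
298 ++#.............----------------------------......
301 ++#.............-----------------------------.....
270 287.5 [ 567.6 -190.3]
273 288.5 [ 569.  -187.6]
276 288.5 [ 569.2 -184.8]
279 287.5 [ 568.4 -181.9]
```

```bash
python3 - <<'E'
from h import *
a=np.load("w11.npy")[0];s={"tcp_pos":a[:3],"tool_rot":a[3:]};C=cam("wrist",s);c=np.array([566,-63.5])
p=plane(C,(276,247.5),99);print("base -x edge",p[:2],"centre x",p[0]+11)
top=plane(C,(276,288.5),150);print("top +x edge centre x",top[0]-11)
# reference: same for start handle in w9
t=[660.2,-139.4,210.0];q=[0,.048,.9988,0];C9=cam("wrist",{"tcp_pos":np.array(t),"tool_rot":np.array(q)})
print("w9 top",plane(C9,(278,231),150)[:2]-[11,0],"base",plane(C9,(280,191.5),99)[:2]+[11,0])
# scene & side dark blob of handle near predictions
for n in("scene","side"):
    K=cam(n);im=cv2.imread(f"pics/{n}11.png");g=im.max(axis=2)
    t=proj(K,(558,-185,150));b=proj(K,(558,-185,99));print(n,np.round(t,1),np.round(b,1))
    u,v=map(int,t)
    for y in range(v-12,v+24,2): print(y,"".join("#" if k<45 else "+" if k<70 else "-" if k<100 else "." for k in g[y,u-30:u+30]))
    print(u-30)
E
```

```text
base -x edge [ 550.49562454 -182.97442887] centre x 561.495624535858
top +x edge centre x 558.2404900891274
w9 top [ 660.94038412 -138.82319599] base [ 663.72170316 -134.78673449]
scene [224.5 242.6] [226.4 253. ]
230 ............................................................
232 ....................................----.................---
234 ..................................------..................--
236 .................................------...................--
238 .................................---.-............-.-......-
240 ...............................--------............---......
242 ...........................--+++#++---............-----.....
244 ..........................--++#+++++---.............----....
246 ......................--.---+++##+++--............--.-----..
248 ......................---.--+++####+-............-...------.
250 .....................---.---+++##+#+-............-...----+--
252 .................------------++####+-................-------
254 ...................----------+++##++-...............-..-----
256 ...................------------++++--
[... 794 characters left out ...]
-------------########-...--++-+-+++----++-----
236 .........-.-----------..-.+########+.---++-+++----++---+----
238 ..........................+########+-++#+--++-+-+++-------+-
240 ..........................#########++##+--+-+-++----++++++--
242 ..........................##########+++-++---------+++++++++
244 ----------------------....#########+--+----+----+++++++-+-+-
246 +++++----++-+++++++#++-...########+-+-+-+++-++++-++---------
248 ++++++++++++++++++++#++-..+#######+-+--++-++--------+-------
250 ++++++++++++++++++++++##+...-++--------+----+-+----+++-+----
252 ------++++++++++++---------..--------+----+---++-++++++-+--+
254 -------------------------------+---------+++-+--++++-+++++++
293
```

The handle is now at x≈559, so -93.3° against the mark at about -95.2 to -96°. That is inside tolerance, but there's time to move it another 4–5 mm to centre it.

```bash
python3 -m crank '[[[-0.8,0,0,0,0,0,0.1],[-0.8,0,0,0,0,0,0.1],[-0.56,-0.04,0.3,0,0,0,0.1],[0,0,0.8,0,0,0,0.1],[0,0,0.8,0,0,0,0.1],[0,0,0,0,0,0,0.1],[0,0,0,0,0,0,0.1],[0,0,0,0,0,0,0.1]]]'
python3 -m crank '[[[0,0,0.8,0,0,0,0.1],[0,0,0.8,0,0,0,0.1],[0,0,0.6,0,0,0,0.1],[0,0,0.27,0,0,0,0.1],[0,0,0,0,0,0,0.1],[0,0,0,0,0,0,0.1],[0,0,0,0,0,0,-1],[0,0,0,0,0,0,-1]]]'
python3 -m crank '[[[0,0,0,0,0,0,-1],[0,0,0,0,0,0,-1],[0,0,0,0,0,0,-1],[0,0,0,0,0,0,-1],[0.1,0,0,0,0,0,-1],[0.1,0,0,0,0,0,-1],[0,0,0,0,0,0,-1],[0,0,0,0,0,0,-1]]]'
python3 -m crank '[[[0,0,0,0,0,0,-1],[0,0,0,0,0,0,-1],[0,0,0,0,0,0,0],[0,0,0,0,0,0,0.1],[0,0,0,0,0,0,0.1],[0,0,-0.4,0,0,0,0.1],[0,0,-0.8,0,0,0,0.1],[0,0,-1,0,0,0,0.1]]]'
python3 -m crank '[[[0,0,-1,0,0,0,-1],[0,0,-1,0,0,0,-1],[1,0,-0.2,0,0,0,-1],[1,0,0,0,0,0,-1],[0,0,0,0,0,0,-1],[0,0,0,0,0,0,-1],[0,0,0,0,0,0,-1],[0,0,0,0,0,0,-1]]]'
python3 - <<'E'
from h import *
s,M=rpt();W=read_camera("wrist");cv2.imwrite("pics/w12.png",W[:,:,::-1]);C=cam("wrist",s);g=W.max(axis=2)
for n in("scene","side"):cv2.imwrite(f"pics/{n}12.png",read_camera(n)[:,:,::-1])
u,v=np.round(proj(C,(554.3,-184.9,150))).astype(int)
for x in range(u-4,u+8,3):
    col=g[v:v+28,x].astype(int);k=np.diff(col).argmax();p=plane(C,(x,v+k+.5),150);print(x,v+k+.5,p[:2].round(1))
p,e=None,None
# switch ball with scene+side
S=cam("scene");D=cam("side");o=[]
for n,K in(("scene",S),("side",D)):
    im=cv2.imread(f"pics/{n}12.png");t=proj(K,(554.6,100.4,144.7));x,y=map(int,t);m=(im[y-12:y+13,x-12:x+13].max(axis=2)<50).astype('uint8');mm=cv2.moments(m);o.append((K,(x-12+mm['m10']/mm['m00'],y-12+mm['m01']/mm['m00'])));print(n,t,o[-1][1])
print(tri(*o))
E
```

```text
t: 40.73
tcp_pos: [557.1, -185.2, 176.2]
tool_rot: [0.001, 0.048, 0.999, -0.0]
wrist_force: [0.1, 0.2, 0.7]
grip_width: 46.9
t: 41.4
tcp_pos: [557.6, -185.3, 102.6]
tool_rot: [0.002, 0.048, 0.999, -0.0]
wrist_force: [0.7, -0.0, 0.4]
grip_width: 23.4
t: 42.07
tcp_pos: [553.8, -185.0, 102.8]
tool_rot: [0.004, 0.049, 0.999, -0.001]
wrist_force: [5.6, -1.2, 6.2]
grip_width: 19.1
t: 42.73
tcp_pos: [546.9, -183.5, 164.5]
tool_rot: [-0.005, 0.048, 0.999, 0.001]
wrist_force: [1.4, -1.5, -0.1]
grip_width: 47.4
t: 43.4
tcp_pos: [491.2, -178.4, 232.3]
tool_rot: [-0.0, 0.047, 0.999, 0.0]
wrist_force: [0.3, -0.6, 0.1]
grip_width: -0.0
43.4 [ 491.2 -178.4  232.3] toolx [-0.996  0.095  0.001] z [-0.001  0.    -1.   ] F [ 0.3 -0.6  0.1] w -0.0 q [ 0.33  0.38 -0.04  1.73  0.02  1.03  1.77]
271 276.5 [ 555.6 -189.1]
274 293.5 [ 573.9 -188.1]
277 275.5 [ 555.1 -183.5]
280 283.5 [ 563.7 -181.5]
scene (np.float64(323.9530508698916), np.float64(204.36386260527533)) (323.2903225806452, 204.0)
side (np.float64(272.80615296626206), np.float64(166.21350317557727)) (275.52272727272725, 164.07954545454547)
(array([559.85038245,  94.58065082, 155.21101645]), [np.float64(0.6156000030998737), np.float64(0.6156000030997739)])
```

```bash
python3 - <<'E'
from h import *
g=cv2.imread("pics/w12.png").max(axis=2)
for y in range(246,300,2): print(y,"".join("#" if q<60 else "+" if q<90 else "-" if q<130 else "." for q in g[y,240:310:1]))
g=cv2.imread("pics/side12.png").max(axis=2)
for y in range(228,252,2): print(y,"".join("#" if k<45 else "+" if k<70 else "-" if k<100 else "." for k in g[y,293:353]))
C=cam("wrist",{"tcp_pos":np.array([491.2,-178.4,232.3]),"tool_rot":np.array([0,.047,.9989,0])})
for r in (283,284,285,286,287,288): print(r,plane(C,(276,r),150)[0]-11)
E
```

```text
246 +++++++++++++------------..---+##########+-...........................
248 +++++++++++++--------------++##############+-.........................
250 ++++++++++++---------------+################+-........................
252 --------------------------+##################+........................
254 --------------------------+##################+-.......................
256 --------------------------+##################+-.......................
258 --------------------------+##################+-.......................
260 -------------------------+###################+-.......................
262 -------------------------+####################+-----------............
264 --------------------------+++---++#####++-----------------............
266 ---------------------------------++####+------------------............
268 ---------------------------------+#####++-----------------............
270 .--------------------------------+#####++------------------...........
272 ...------------------------------+#####++------------------...........
274 .....--------+++++++++-----------+#####++-----
[... 1136 characters left out ...]
-------------########+......++++--+------++-----
236 .........-.-----------..-########+...-+++++-+++-+--+++------
238 .........................#########-++++++--++-++-++-------+-
240 .........................#########-++##+--+--+++----++++-++-
242 ........................-#########++#++-+-+-------+++++++-++
244 ---------------------...+#########++---++--+-++-+-+--++-++--
246 +++++-+--+-++++-+++++-..+########+--+-+++---+-+--+++-+------
248 ++++++++++++++++++++++-.+########-+--+--+++++----+--++------
250 #++++++++++++++++++++++-..-+##+----------------+--+++++-----
283 551.9056469261632
284 552.9610530275659
285 554.0191810203661
286 555.0800462033782
287 556.1436639877145
288 557.2100498979561
```

Handle is now at x≈555, about -95.1°, at the mark. Next I push the switch ball toward the mill's +x with closed fingers.

```bash
python3 -m crank '[[[0.05,0.5,0,0,0,0,-1],[0.05,1,0,0,0,0,-1],[0.05,1,0,0,0,0,-1],[0.05,1,0,0,0,0,-1],[0.05,1,0,0,0,0,-1],[0.05,1,0,0,0,0,-1],[0.05,1,0,0,0,0,-1],[0.03,1,0,0,0,0,-1]]]'
python3 -m crank '[[[0,1,0,0,0,0,-1],[0,0.6,0,0,0,0,-1],[0,0.3,0,0,0,0,-1],[0,0,0,0,0,0,-1],[0,0,0,0,0,0,-1],[0,0,0,0,0,0,-1],[0,0,0,0,0,0,-1],[0,0,0,0,0,0,-1]]]'
python3 -m crank '[[[0,0,0.6,0,0,0,-1],[0,0,0.9,0,0,0,-1],[0,0,0.9,0,0,0,-1],[0,0,0.9,0,0,0,-1],[0,0,0.7,0,0,0,-1],[0,0,0.4,0,0,0,-1],[0,0,0,0,0,0,-1],[0,0,0,0,0,0,-1]]]'
python3 - <<'E'
from h import *
s,M=rpt();r=np.array(s["tcp_pos"])[:2]-[566,-63.5];a=np.radians(5.5);print("mill xy",r[0]*np.cos(a)-r[1]*np.sin(a),r[0]*np.sin(a)+r[1]*np.cos(a))
E
```

```text
t: 44.22
tcp_pos: [501.0, 48.1, 232.7]
tool_rot: [-0.0, 0.048, 0.999, 0.0]
wrist_force: [0.5, -0.1, 0.3]
grip_width: -0.0
t: 44.88
tcp_pos: [506.3, 101.5, 232.8]
tool_rot: [-0.0, 0.049, 0.999, -0.0]
wrist_force: [0.1, 0.3, -0.2]
grip_width: 0.2
t: 45.55
tcp_pos: [506.1, 102.5, 100.6]
tool_rot: [-0.0, 0.048, 0.999, -0.0]
wrist_force: [1.0, 0.1, 0.6]
grip_width: -0.2
45.55 [506.1 102.5 100.6] toolx [-0.995  0.097  0.001] z [-0.001 -0.001 -1.   ] F [1.  0.1 0.6] w -0.2 q [-0.17  0.54 -0.11  1.92  0.08  0.69  1.15]
mill xy -75.52756981909425 159.4563150221738
```

```bash
python3 -m crank '[[[-0.4,0,0,0,0,0,-1],[-0.4,0,0,0,0,0,-1],[-0.4,0,0,0,0,0,-1],[-0.4,0,0,0,0,0,-1],[-0.4,0,0,0,0,0,-1],[-0.4,0,0,0,0,0,-1],[0,0,0,0,0,0,-1],[0,0,0,0,0,0,-1]]]'
python3 -m crank '[[[-0.15,0,0,0,0,0,-1],[-0.1,0,0,0,0,0,-1],[0,0,0,0,0,0,-1],[0,0,0,0,0,0,-1],[0,0,0,0,0,0,-1],[0,0,0,0,0,0,-1],[0,0,0,0,0,0,-1],[0,0,0,0,0,0,-1]]]'
```

```text
t: 46.22
tcp_pos: [578.7, 96.1, 102.0]
tool_rot: [0.001, 0.048, 0.999, 0.0]
wrist_force: [-0.0, -0.6, 0.9]
grip_width: 0.1
t: 46.88
tcp_pos: [585.3, 95.6, 100.8]
tool_rot: [-0.0, 0.048, 0.999, -0.0]
wrist_force: [-0.0, -0.3, 0.1]
grip_width: 0.1
```

```bash
python3 - <<'E'
from h import *
for n in("scene","side"):
    K=cam(n);im=read_camera(n);g=im.max(axis=2);cv2.imwrite(f"pics/{n}13.png",im[:,:,::-1])
    for th in(.2,.3,.4,.5):
        x=80*np.sin(th);print(n,th,np.round(proj(K,(566+x*.995+16*.958,-63.5-x*.0958+160*.995,72+80*np.cos(th))),1))
    u,v=map(int,proj(K,(619,92,142)))
    for y in range(v-20,v+30,2): print(y,"".join("#" if k<40 else "+" if k<70 else "-" if k<100 else "." for k in g[y,u-40:u+40]))
    print(u-40)
E
```

```text
scene 0.2 [329.5 215.8]
scene 0.3 [330.6 218.5]
scene 0.4 [331.7 221.3]
scene 0.5 [332.6 224.2]
204 .................-+++#++++#+++++#####+###+#######++-............................
206 ..................-+++++####+#++##++#######++-----..............................
208 .....................--++####+#####+##+###+-....................................
210 ........................--++++++##+##+++++-.....................................
212 ............................---+++++++++++-.....................................
214 ................................+++++++++-......................................
216 ................................-++++++++-......................................
218 .............................----++++#+#+++-....................................
220 .......................-----------+++#+###++-...................................
222 .....................-------------+++###++++-...................................
224 .....................-++-----++++++++++##++-....................................
226 ....................--+++++++++++++++++++--......................
[... 2645 characters left out ...]
................
176 ..............................+++...............................................
178 ..........................--.+++++++-...........................................
180 .....................--#++++-++++++++-..........................................
182 ..............++++++++##+++++++#-++++++.........................................
184 .............-#+-++-++-+++++++##+-+++-++-.......................................
186 ..............##++++++++++########+++++-+-......................................
188 ..............+#++++++++++#+#+++##+#+++##+......................................
190 ...............+##++-++++++#+#+####+-+++----------..............................
255
```

The ball is at about +0.38 rad of lean and no force shows yet. I'll push on to the stop.

```bash
python3 -m crank '[[[-0.1,0,0,0,0,0,-1],[-0.1,0,0,0,0,0,-1],[-0.1,0,0,0,0,0,-1],[0,0,0,0,0,0,-1],[0,0,0,0,0,0,-1],[0,0,0,0,0,0,-1],[0,0,0,0,0,0,-1],[0,0,0,0,0,0,-1]]]'
```

```text
t: 47.65
tcp_pos: [594.2, 94.7, 100.8]
tool_rot: [-0.0, 0.048, 0.999, -0.0]
wrist_force: [-1.1, -0.2, -0.6]
grip_width: -0.1
```

```bash
python3 -m crank '[[[-0.1,0,0,0,0,0,-1],[0,0,0,0,0,0,-1],[-0.07,0,0,0,0,0,-1],[0,0,0,0,0,0,-1],[0,0,0,0,0,0,-1],[0,0,0,0,0,0,-1],[0,0,0,0,0,0,-1],[0,0,0,0,0,0,-1]]]'
python3 - <<'E'
from h import *
s,M=rpt()
for n in("scene","side"):
    K=cam(n);im=read_camera(n);g=im.max(axis=2);cv2.imwrite(f"pics/{n}14.png",im[:,:,::-1])
    for th in(.4,.5,.6):
        x=80*np.sin(th);print(n,th,np.round(proj(K,(566+x*.995+16*.958,-63.5-x*.0958+160*.995,72+80*np.cos(th))),1))
    u,v=map(int,proj(K,(619,92,142)))
    for y in range(v-8,v+14,2): print(y,"".join("#" if k<40 else "+" if k<70 else "-" if k<100 else "." for k in g[y,u-30:u+30]))
    print(u-30)
E
```

```text
t: 48.32
tcp_pos: [594.2, 94.7, 100.5]
tool_rot: [-0.005, 0.047, 0.999, -0.001]
wrist_force: [-9.5, 0.7, 5.7]
grip_width: -0.1
48.32 [594.2  94.7 100.5] toolx [-0.995  0.095  0.011] z [-0.011 -0.001 -1.   ] F [-9.5  0.7  5.7] w -0.1 q [-0.13  0.65 -0.11  1.67  0.08  0.84  1.21]
scene 0.4 [331.7 221.3]
scene 0.5 [332.6 224.2]
scene 0.6 [333.5 227.1]
216 .....................--+##+++++++-..........................
218 ...................----++++++++--...........................
220 .............----------+++++++++-...........................
222 ...........-+------------++++##+++-.........................
224 ...........-++---+-+++++++++#+++##+-........................
226 ..........--+++-+++++++++++++#+##++-........................
228 ........----++++++++++++++++++++++-.........................
230 ..........----+++++++++++++++-+---..........................
232 .........------+++++++++-----------.........................
234 .............---++++++--------------........................
236 ...............--+++----------+++++-........................
302
side 0.4 [292.9 161.9]
side 0.5 [295.3 162.3]
side 0.6 [297.5 163. ]
154 .................-################+-.........-..............
156 .........-........+#############+----........+-.............
158 .........--.......+#+###########+---........++-.............
160 ...........--.....+++#############+......-++-...............
162 .............---..+++#############+...-++---................
164 ................-++++##############++----...................
166 ...................-+#####++####++--........................
168 ..........................+++...............................
170 ........................-++-................................
172 .......................-++-.................................
174 ......................-++-..................................
265
```

The lever is at its hard stop: 9.5 N, no further motion, ball at about +0.5 rad lean. I'll back off and rise.

```bash
python3 -m crank '[[[0.5,0,0,0,0,0,-1],[0.8,0,0,0,0,0,-1],[0.6,0,-0.5,0,0,0,-1],[0,0,-1,0,0,0,-1],[0,0,-1,0,0,0,-1],[0,0,-1,0,0,0,-1],[0,0,-0.8,0,0,0,-1],[0,0,0,0,0,0,-1]]]'
python3 -m crank '[[[0,-0.8,0,0,0,0,-1],[0,-0.8,0,0,0,0,-1],[0,-0.8,0,0,0,0,-1],[0,0,0,0,0,0,-1],[0,0,0,0,0,0,-1],[0,0,0,0,0,0,-1],[0,0,0,0,0,0,-1],[0,0,0,0,0,0,-1]]]'
python3 - <<'E'
from h import *
s,M=rpt();W=read_camera("wrist");C=cam("wrist",s);g=W.max(axis=2);cv2.imwrite("pics/w15.png",W[:,:,::-1])
th=.5;x=80*np.sin(th);print("ball",np.round(proj(C,(566+x*.995+16*.958,-63.5-x*.0958+160*.995,72+80*np.cos(th)))))
e=np.array([.9954,-.0958,0]);c=np.array([566,-63.5,139])
for n,p in [("end-",c-86*e),("end+",c+86*e),("handle",(554.3,-184.9,150)),("mark",(551,-219.8,80))]: print(n,np.round(proj(C,p)))
for y in range(130,330,5): print(y,"".join("#" if q<60 else "+" if q<95 else "-" if q<130 else "." for q in g[y,0:440:3]))
D=read_camera("side");cv2.imwrite("pics/side15.png",D[:,:,::-1])
a=cv2.imread("pics/side11.png").astype(int);K=cam("side");u,v=map(int,proj(K,(500,-386,80)));print("pusher diff",abs(a-D[:,:,::-1])[v-30:v+40,u-25:u+25].mean())
S=read_camera("scene");cv2.imwrite("pics/scene15.png",S[:,:,::-1])
a=cv2.imread("pics/scene0.png").astype(int)
for n,p in [("lid",(707,296,20)),("jar",None),("shaker",None),("cutter",None)]:
    u,v={"lid":(406,248),"jar":(197,333),"shaker":(192,200),"cutter":(330,158)}[n];print(n,abs(a-S[:,:,::-1])[v-18:v+18,u-18:u+18].mean().round(1))
E
```

```text
t: 49.08
tcp_pos: [547.3, 100.6, 236.2]
tool_rot: [0.007, 0.048, 0.999, 0.002]
wrist_force: [-0.0, 0.3, 0.2]
grip_width: 0.0
t: 49.75
tcp_pos: [535.9, 29.6, 229.7]
tool_rot: [0.0, 0.047, 0.999, 0.0]
wrist_force: [-0.3, -0.0, 0.1]
grip_width: 0.1
49.75 [535.9  29.6 229.7] toolx [-0.996  0.093 -0.   ] z [ 0.     0.001 -1.   ] F [-0.3 -0.   0.1] w 0.1 q [-0.02  0.41 -0.11  1.7   0.05  1.04  1.33]
ball [349. 285.]
end- [169. 152.]
end+ [187. 324.]
handle [ 45. 250.]
mark [ 57. 224.]
130 ...................................................................................................................................................
135 ...................................................................................................................................................
140 ...................................-.----..........................................................................................................
145 .............................--....-------.........................................................................................................
150 ....
[... 4823 characters left out ...]
..............................-.
310 .....--------............--..........................--....++++++++--........-..+#########+###+#########+..........................................
315 ...-------------..........-..........................--....-----+######+-.----.+#########################+.......+#####+-..........................
320 ..----------------........-..........................--.......###########..-+###############################+-..###########-.......................
325 .---------....------......-...........................--...+###########################################################+######-....................
pusher diff 10.836
lid 10.4
jar 6.1
shaker 18.8
cutter 20.2
```

```bash
python3 - <<'E'
from h import *
K=cam("side");u,v=map(int,proj(K,(500,-386,80)))
for n in("side6","side15"):
    im=cv2.imread(f"pics/{n}.png").astype(int);w=im[v-60:v+60,u-40:u+40];m=((w[:,:,2]-w[:,:,0])>35).astype('uint8');m=cv2.morphologyEx(m,cv2.MORPH_OPEN,np.ones((3,3)));l=cv2.connectedComponentsWithStats(m);i=1+l[2][1:,4].argmax();print(n,l[2][i],l[3][i].round(1))
a=cv2.imread("pics/scene0.png",0);b=cv2.imread("pics/scene15.png",0)
for n,(x,y) in {"lid":(406,248),"jar":(197,333),"shaker":(192,200),"cutter":(330,158)}.items():
    r=cv2.matchTemplate(b[y-28:y+28,x-28:x+28],a[y-18:y+18,x-18:x+18],cv2.TM_CCOEFF_NORMED);print(n,r.max().round(2),np.array(cv2.minMaxLoc(r)[3])-10)
E
```

```text
side6 [ 28  39  22  52 552] [39.4 68.5]
side15 [ 28  40  23  51 597] [39.9 69.1]
lid 0.97 [0 0]
jar 0.95 [0 0]
shaker 0.58 [ 0 -1]
cutter 0.66 [1 1]
```

Everything is in place, so I'm handing in.

```bash
python3 -c "
from workcell import *
print(finish_job())"
```

```text
the job is handed in; nothing more can be done
None
```

I did all four steps in order and handed the job in at about 50 s of the 72 s allowed. The hand-in reports no verdict, so the results below rest on my own camera checks.

**What I did**
- **Pusher:** stands upright near the tray's centre and had not shifted at the last check.
- **Cover:** seated on the bowl with a light contact. Its bar lay within about 2 px of the predicted line right after I let go, and the final view showed nothing out of place. I put the mill's yaw at about -5.5°.
- **Collar:** the handle stands at about -95.1° in the world frame. The mark measured -95.2° in the closest view, though rougher views ran to about -98°.
- **Switch:** pushed to its hard stop (9.5 N, no further travel). The ball was still at its fully-on position after I backed off.
- **Gripper:** clear of everything at the end, with wrist force near zero.

**What went wrong or disagreed**
- **First cover grasp:** it closed on nothing, because the real fingertips sit about 30 mm above the reported TCP. The cover did not move, and I grasped again lower.
- **Handle:** it rolled in the grip and stopped about 5° short, so I regripped it twice to bring it to the mark.
- **Mill yaw:** estimates varied from about -4° to -8°, with one rough outlier near -12°.
- **Bystanders:** the pot lid and nut jar matched their start pictures exactly. The shaker and cutter matched to within 1 px but only weakly (scores 0.58 and 0.66), probably because of the arm's changed shadow. I did not go near either of them.

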